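# Float the bottle balance on its green mark, then lay it on the blue rest

## Task

The bottle balance lies on its black rest. Work it only by the red-knobbed lever: float the beam so that the pointer stays within the green band for six seconds without a break, then lower the beam gently onto the blue rest, let go of the lever and leave it lying there. Do not touch the beam or its bottles, and leave everything else on the table where it is.

Things in the scene. Friction and masses are not known exactly. Their poses are not given: they have to be found in the camera images.
- balance: Green bottle balance, fixed to the table: foot 170 x 400 x 18 mm (x, y), origin at the centre of its underside, z up, -x side to the robot (yaw varies). A forked column carries the beam. On the +x side a white dial with a red pointer 125 mm long; the green band at its middle bottom is 21 mm wide, that is 0.08 rad either side of level.
- beam (a joint): Angle of the beam, rad: 0 level, pointer in the middle of the green band; -0.30 on the black rest (balance's +y end down), where it starts; +0.30 on the blue rest (-y end down). Top-heavy: left alone it falls to either side, deviations growing e-fold in 0.5 to 0.8 s. Gently onto a rest means slower than 0.5 rad/s; let fall freely from level it can land too hard.
- lever (a joint): Angle of the hand lever, rad: 0 upright, + leaning to the balance's -y (blue) side, stops at +-0.75, starts at -0.55 to -0.25. Joined to the beam only by a torsion spring, 0.15 N m per rad of (lever - beam), so the beam follows softly. Stiff hinge (0.16 N m): it stays where it is left. Left at +0.2 or more it keeps the beam down on the blue rest.
- lever_knob (a point): Centre of the lever's red ball knob, 36 mm in diameter, the grip, 150 mm from the axis: at (-65, -150 sin(lever), 170 + 150 cos(lever)) mm in the balance's frame. Take it from above, fingers closing along the balance's y; it may turn in the grip. Stem 10 mm thick.
- pointer_tip (a point): Lower end of the red pointer, 125 mm below the beam's axis when level, in the plane x = +45 mm of the balance; moves to the balance's +y as the beam angle grows.
- yoke: The aluminium beam with pointer, brass poise (44 mm disc, top 56 mm above the axis) and two bottle saddles; origin on the beam's axis at its middle, y along the beam, z up when level. Not to be touched by the robot, nor are its bottles.
- bottle_l: Amber glass bottle with black screw cap, 56 mm in diameter, 110 mm tall, about 0.28 kg, fastened to the beam 150 mm to the balance's +y side; origin: centre of its underside, 12 mm below the beam's axis when level.
- bottle_r: The same kind of bottle, fastened 150 mm to the -y side.
- thermometer_box: White plastic thermometer box with clip-on lid, loose, 52 x 162 x 36 mm, origin: centre of its underside. Bystander.
- ice_pack: Blue ice-pack shell, loose, 100 x 140 x 29 mm, origin: centre of its underside. Bystander.
- nail_file: Steel nail file with red handle, loose, 175 x 14 x 8 mm lying along its x, origin near its middle on the underside. Bystander.
- bell: Small white ceramic bell, loose, 64 mm in diameter, 75 mm tall, origin: centre of its underside. Bystander.
- weight_box: Dark wooden block with four brass weights, loose, 70 x 130 x 52 mm, origin: centre of its underside. Bystander.
- pivot (a point): Middle of the level axis (along the balance's x) on which both beam and lever turn, 170 mm above the balance's origin. Nominal motion of the beam: 0.0166*acceleration = 0.084*angle + 0.15*lever + offset - 0.022*speed (N m, rad, s; the spring's -0.15*angle is already in the 0.084). By bottle and poise masses the 0.084 is 0.055 to 0.116, offset constant within +-0.022 N m.
- blue_rest (a point): Top of the blue-capped rest post, 136 mm to the balance's -y side, 108 mm above the table; the beam's -y saddle ends on it.
- black_rest (a point): Top of the black-capped rest post, 136 mm to the balance's +y side; the beam's +y saddle lies on it at the start.

How it is judged:
On the way:
1. the beam floats with the pointer within the green band (0.08 rad either side of the middle) for six seconds (value of joint beam between -0.08 and 0.08 rad), for 6 s.
At the end, for the whole second after the job is handed in: The beam lies still on the blue rest (beam angle above 0.27 rad, under 0.05 rad/s), the lever is at rest and let go (value of joint beam above 0.27 rad and velocity of joint beam between -0.05 and 0.05 rad/s and velocity of joint lever between -0.1 and 0.1 rad/s); the robot touches nothing.
It fails at once if the beam meets a rest faster than 0.5 rad/s ((value of joint beam above 0.25 rad and velocity of joint beam above 0.5 rad/s) or (value of joint beam below -0.25 rad and velocity of joint beam below -0.5 rad/s)).
It fails at once if the robot touches the beam or its bottles (contact force between yoke and the fingers above 0.3 N or contact force between yoke and the arm above 0.3 N).
It fails at once if something else on the table is moved by more than 30 mm (distance of any of thermometer_box, ice_pack, nail_file, bell, weight_box from where it was at the start of the episode above 0.03 m).
It also fails if it takes over 64 s, if anything falls off the work surface, if the arm or the gripper's body presses on something with over 40 N, if the wrist force passes 120 N, or if a joint passes its speed limit or range.

## Robot

A 7-joint arm with a two-finger parallel gripper is mounted at the origin on the work surface. World frame = base frame: x ahead of the robot, y to its left, z up, the work surface at z = 0. Lengths are in m, angles in rad, forces in N, time in s.
With the tool pointing down it reaches from about 0.425 to 0.925 m from the base axis. Payload 6.8 kg.
Tool frame: the origin (TCP) lies on the front face of the gripper's body, between the roots of the fingers; the fingertips stand arm.tcp_to_tips ahead of it and the grasp point (between the pads) lies 61 mm ahead of it (arm.tcp_to_tips is the distance from the TCP to the fingertips, in m); z points along the fingers, y is the line along which they close (so a half turn about z gives the same grasp; the last joint's range is limited). The gripper opens to 88 mm and grips with 3 to 60 N. Pads are 20 mm wide; open, the fingers measure 115 mm over their backs; the gripper's body (75 mm by 178 mm) begins 61 mm behind the grasp point.
Start: joints at [-1.376, 0.477, 0.022, 1.555, -0.011, 1.109, -0.083], TCP at [0.201, 0.644, 0.303] pointing down, gripper open.
Joint ranges: [-2.96, 2.96], [-0.34, 2.1], [-1.41, 1.46], [0.24, 2.44], [-1.37, 4.51], [0.17, 1.92], [-2.96, 2.96]. Speed limits (rad/s): [2.39, 2.39, 3.14, 3.14, 3.14, 3.14, 3.14].

## Interface

Orientations are given as a unit quaternion [x, y, z, w].
In Python, from bench import monitor, eyes, hand_in, arm gives the robot as it stands.
- The arm moves only by the tool drive_tool, never from a script. Its argument "motion" is a list of rows, each an object of numbers: "dx", "dy", "dz": the shift along the tool's x, y, z each as a share of 200 mm, from -1 to 1; "wx", "wy", "wz": the turn, a rotation vector about the tool's x, y, z each as a share of 120 degrees, from -1 to 1. In form: [{"dx": .., "dy": .., "dz": .., "wx": .., "wy": .., "wz": ..}, ...]. A call has 1 to 5 rows; each row shifts and turns the commanded pose from where the row before left it, along the tool's axes as they then stand; what a row does not reach is not made up. A row lasts 1/12 s, in which the tool goes at most 41.7 mm and 7.16 degrees, less where a joint would pass 70% of its speed; a pose out of reach is approached as far as the arm can. A call with a number of a shift or a turn outside -1 to 1 is refused whole. A call with a gripper value outside its range is refused whole. "claw" is the closure, from 0 (fully open) to 1 (shut), set as the call begins (left out, the last holds). The fingers move at their own pace and stop on an object; "squeeze" is the grip in N (left out, the last holds). Time passes only in rows, so rows that do not move let the fingers close. It gives the time, the measured TCP pose, the force, the opening and the grip force at its end, in the units of the state.
- monitor.state(): the state, without advancing time (a new reading comes with each control period).
- eyes.camera(name): name is "scene" or "top" or "wrist"; returns the picture (384x512x3 uint8, blue, green, red); there is no depth.
- eyes.camera_model(name): a dict with "K" (3x3 intrinsics, pixels), "rvec" (rotation vector, rad) and "tvec" (3), from world to camera coordinates, as OpenCV has them. Camera axes: x right, y down, z forward; pixel columns grow to the right and rows downward; lengths in m; the calibration is good to about 2 mm. The wrist camera is an equidistant fisheye: a pixel r from the principal point sees the ray r / f radians off the axis. A picture is of the moment at which its call begins: read the wrist's pose just before it. camera_model takes no time and is no camera call; for the wrist camera it gives the pose at the moment of the call.
- hand_in(): hands the job in; it is judged then, once.
Trained networks look in the newest picture that a camera, given by its name, has taken for a name from the list of things; names that differ only in an ending like _2 or _b are one class to them, and where a whole thing is asked for, a point or a joint stands for the part that bears it (a point fixed in the world has none). Each returns a list of dicts, best first, with "p" (0 to 1); they miss things now and then, are a little off and sometimes report something else, mostly with a low value. They report only what shows in the picture. A call takes as long as a camera call.
- eyes.regions_of(label, camera): "mask" (384x512 bool, what is visible of it) and "location" ([row, column] in pixels, amid what is visible of it).
The state is a dict: "time": time; "joint_positions": joint angles; "joint_vel": joint speeds; "joint_efforts": joint torques, N m; "position": TCP position; "ee_rot": TCP orientation; "force": force on the tool from outside, world axes, zero at the start; "ft_torque": the same for the moment, N m; "gripper_width": finger opening in m; "gripper_force": force on a finger pad.
Only numpy, scipy, OpenCV 4.12 (cv2) and the standard library are available. Lean on these libraries where they do the work, as an engineer would, in place of code of your own. Each camera call takes 0.05 s, during which the arm holds its last target. There are 200 camera calls.

## Working session

There is one attempt and no reset: what is moved stays moved. The work goes in short steps, Python scripts to look and compute and a tool call to move; the robot and the scene stay as the last step left them, time stands still between calls to the robot, and variables do not carry over. Pictures are saved under pics/ and viewed, at most 10 in all, crops included, and the job is handed in when it is done.

Besides the shell and the picture viewer there is one more tool, called after "Emit:" as name([rows], argument=value, ...), one row to a line, values as JSON. drive_tool: Moves the arm, as the interface text tells. Its arguments: {"type":"object","properties":{"motion":{"type":"array","items":{"type":"object","properties":{"dx":{"type":"number","minimum":-1,"maximum":1},"dy":{"type":"number","minimum":-1,"maximum":1},"dz":{"type":"number","minimum":-1,"maximum":1},"wx":{"type":"number","minimum":-1,"maximum":1},"wy":{"type":"number","minimum":-1,"maximum":1},"wz":{"type":"number","minimum":-1,"maximum":1}}}},"claw":{"type":"number"},"squeeze":{"type":"number"}},"required":["motion"]}

```bash
ls; mkdir -p pics
python3 - <<'E'
from bench import monitor,eyes,arm
import cv2,numpy as np
s=monitor.state();print(s['time'],s['position'],s['ee_rot'],s['gripper_width'],arm.tcp_to_tips)
a=eyes.camera('scene');b=eyes.camera('top')
cv2.imwrite('pics/a.png',np.hstack([a,b])[:, :]) if 0 else None
cv2.imwrite('pics/a.png',cv2.resize(np.vstack([a,b]),(400,600)) if 0 else a);cv2.imwrite('pics/b.png',b)
for c in('scene','top'):
  m=eyes.camera_model(c);print(c,m)
  for l in('lever_knob','bottle_l','yoke','balance','pointer_tip'):
    print(l,[(round(d['p'],2),d['location'],int(d['mask'].sum())) for d in eyes.regions_of(l,c)][:3])
print(monitor.state()['time'])
E
```

```text
pics
0.0 [0.20116375 0.64386991 0.30169839] [ 1.50811365e-01  9.88562164e-01 -8.81407544e-04 -5.44920793e-05] 0.08787094386849027 0.08
scene {'K': array([[392.47123916,   0.        , 258.77300972],
       [  0.        , 392.47123916, 189.76777545],
       [  0.        ,   0.        ,   1.        ]]), 'rvec': array([ 2.43204814,  0.80129247, -0.24115004]), 'tvec': array([-0.43055734, -0.18583165,  1.67436982])}
lever_knob [(0.6, [135.7, 265.0], 194), (0.17, [263.0, 305.1], 819)]
bottle_l [(0.66, [151.0, 299.4], 355), (0.66, [184.1, 241.7], 464)]
yoke [(0.59, [175.0, 267.1], 1330)]
balance [(0.7, [189.7, 269.3], 5123)]
pointer_tip [(0.58, [173.4, 266.3], 1287)]
top {'K': array([[493.57426756,   0.        , 264.4452956 ],
       [  0.        , 493.57426756, 192.17920278],
       [  0.        ,   0.        ,   1.        ]]), 'rvec': array([ 2.19676886, -2.13791137,  0.10140791]), 'tvec': array([-0.06976317,  0.57706864,  2.18392799])}
lever_knob [(0.46, [212.2, 216.4], 93), (0.32, [200.5, 237.4], 3356)]
bottle_l [(0.74, [238.8, 151.5], 683), (0.73, [195.1, 201.1], 220), (0.46, [202.9, 266.3], 189)]
yoke [(0.8, [200.9, 237.3], 815), (0.63, [200.9, 236.5], 3378)]
balance [(0.58, [199.1, 237.6], 3257)]
pointer_tip [(0.92, [198.9, 234.8], 770)]
0.6
```

View pics/a.png

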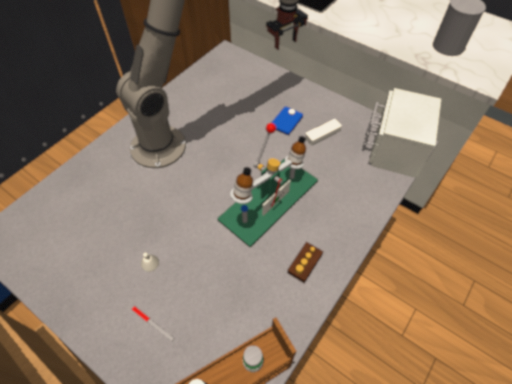

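View pics/b.png

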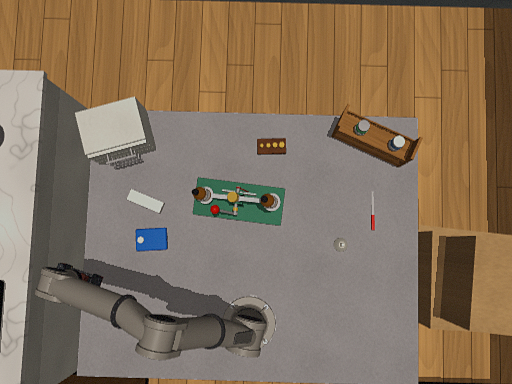

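The top view shows the balance at about (237,200), with the black-rest (+y) bottle at left (201,195) and the red knob at (215,210). In the scene view the knob is at (271,128), and the dial side faces the camera. Next I'll fit the balance pose from the green foot and get the lever angle from the knob.

```bash
cat > h.py <<'E'
import cv2,numpy as np
from scipy.optimize import minimize,least_squares
from bench import monitor,eyes
def proj(P,m):
    P=np.atleast_2d(np.asarray(P,float))
    return cv2.projectPoints(P,m['rvec'],m['tvec'],m['K'],None)[0][:,0]
def toworld(p,B):   # p=(x,y,yaw)
    c,s=np.cos(p[2]),np.sin(p[2]);B=np.atleast_2d(B)
    return np.c_[p[0]+c*B[:,0]-s*B[:,1],p[1]+s*B[:,0]+c*B[:,1],B[:,2]]
E
cat > fit.py <<'E'
from h import *
im={'scene':cv2.imread('pics/a.png'),'top':cv2.imread('pics/b.png')}
M={c:eyes.camera_model(c) for c in im}
S=8;H={};R={}
for c,i in im.items():
    h=cv2.cvtColor(i,cv2.COLOR_BGR2HSV)
    g=cv2.inRange(h,(65,90,40),(90,255,200));n,l,st,ce=cv2.connectedComponentsWithStats(cv2.morphologyEx(g,cv2.MORPH_CLOSE,np.ones((3,3))))
    k=1+np.argmax(st[1:,4]);g=(l==k).astype(np.uint8)
    big=(cv2.resize(g*255,None,fx=S,fy=S,interpolation=cv2.INTER_LINEAR)>127).astype(np.uint8)
    hull=cv2.convexHull(np.vstack(cv2.findContours(big,0,2)[0]));H[c]=cv2.fillConvexPoly(np.zeros_like(big),hull,1)
    r=cv2.inRange(h,(0,150,90),(6,255,255))|cv2.inRange(h,(174,150,90),(180,255,255))
    n,l,st,ce=cv2.connectedComponentsWithStats(r);print(c,st[k],[(ce[j].round(1),st[j,4]) for j in range(1,n) if st[j,4]>8])
    R[c]=ce[1:][np.argmin(np.linalg.norm(ce[1:]-np.array({'scene':(271,128),'top':(215,210)}[c]),axis=1))]
box=np.array([[x,y,z] for x in(-.085,.085) for y in(-.2,.2) for z in(0,.018)])
def cost(p,cs=('scene','top')):
    t=0
    for c in cs:
        q=(proj(toworld(p,box),M[c])+.5)*S-.5
        t+=np.sum(cv2.fillConvexPoly(np.zeros_like(H[c]),cv2.convexHull(np.round(q).astype(np.int32)),1)!=H[c])/S**2
    return t
for cs in(('top',),('scene',),('scene','top')):
    b=min((minimize(cost,[.55,.1,y],args=(cs,),method='Nelder-Mead',options=dict(initial_simplex=[[.55,.05,y],[.6,.05,y],[.55,.1,y],[.55,.05,y+.15]],xatol=1e-4)) for y in(-.3,-.1,.1)),key=lambda r:r.fun);print(cs,b.x,b.fun)
p=b.x;np.save('p.npy',p)
kn=lambda a:toworld(p,[-.065,-.15*np.sin(a),.17+.15*np.cos(a)])
for cs in(('top',),('scene',),('scene','top')):
    r=least_squares(lambda a:np.concatenate([proj(kn(a[0]),M[c])[0]-R[c] for c in cs]),[-.4]);print(cs,r.x,r.fun,kn(r.x[0]))
E
python3 fit.py
python3 - <<'E'
import cv2
a=cv2.imread('pics/a.png')[110:250,200:340];cv2.imwrite('pics/c.png',cv2.resize(a,(600,600),interpolation=cv2.INTER_CUBIC))
E
```

```text
scene [267 123   9  10  63] [(array([270.4, 127.6]), np.int32(63)), (array([140.2, 313.5]), np.int32(73))]
top [242 189   1   1   1] [(array([214.4, 209. ]), np.int32(62)), (array([372.8, 222.3]), np.int32(41))]
('top',) [ 0.53792307  0.06166875 -0.0981671 ] 33.0
('scene',) [ 0.53723925  0.06467356 -0.07848117] 649.34375
('scene', 'top') [ 0.53798017  0.0621618  -0.10154926] 692.53125
('top',) [-0.48219836] [ 0.00432656 -0.04315389] [[0.48036658 0.13795201 0.30289664]]
('scene',) [-0.47880151] [-0.11180389 -0.39567616] [[0.48032078 0.13750251 0.30313216]]
('scene', 'top') [-0.48084088] [-0.06012437 -0.41020755  0.0474438  -0.0388288 ] [[0.48034829 0.13777247 0.30299095]]
```

View pics/c.png

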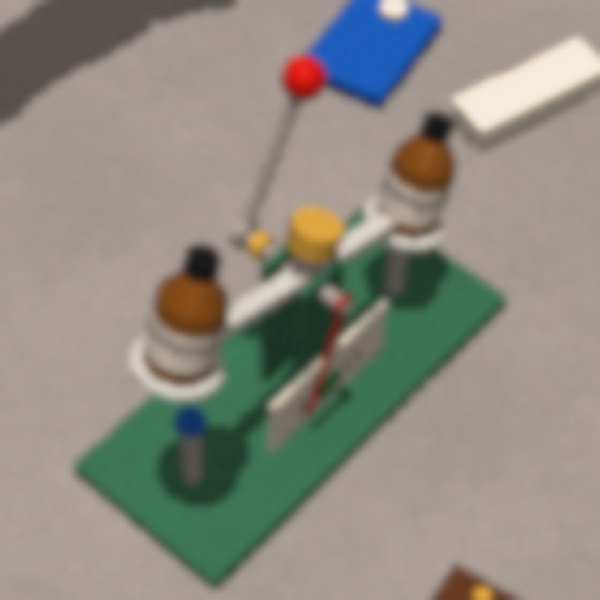

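The crop confirms it: knob at top, and the amber bottle bodies and pointer are clearly visible for tracking. The two cameras agree on lever ≈ -0.48.

```bash
cat >> h.py <<'E'
from scipy.spatial.transform import Rotation as Ro
def knob(p,a,dz=0): return toworld(p,[-.065,-.15*np.sin(a),.17+.15*np.cos(a)+dz])[0]
def go(target,yaw=None):
    s=monitor.state();R=Ro.from_quat(s['ee_rot'])
    d=R.inv().apply(np.asarray(target)-s['position'])/.2
    print('total d share',d.round(3),'n',np.abs(d).max()/.2)
    if yaw is not None:
        n=(-np.sin(yaw/2),np.cos(yaw/2),0);w=(R.inv()*Ro.from_quat([np.sin(-yaw/2),np.cos(yaw/2),0,0])).as_rotvec();print('w share',(w/np.deg2rad(120)).round(4))
E
python3 -c "
from h import *
p=np.load('p.npy');go(knob(p,-.481,.15),p[2])"
```

```text
total d share [-2.087 -2.001 -0.752] n 10.435588293667362
w share [ 0.     -0.     -0.0961]
```

Emit:
drive_tool([
  {"dz": -0.15, "dx": -0.1, "dy": -0.09},
  {"dz": -0.15, "dx": -0.1, "dy": -0.09},
  {"dz": -0.15, "dx": -0.1, "dy": -0.09},
  {"dz": -0.15, "dx": -0.1, "dy": -0.09},
  {"dz": -0.15, "dx": -0.1, "dy": -0.09},
], claw=0)

```text
$.motion[0]: bad value
```

Emit:
drive_tool([
  {"dx": -0.14, "dy": -0.14},
  {"dx": -0.14, "dy": -0.14},
  {"dx": -0.14, "dy": -0.14},
  {"dx": -0.14, "dy": -0.14},
  {"dx": -0.14, "dy": -0.14},
])

```text
$.motion[0]: bad value
```

Emit:
drive_tool([
  {"dx": -0.14, "dy": -0.13},
  {"dx": -0.14, "dy": -0.13},
  {"dx": -0.14, "dy": -0.13},
  {"wz": -0.048},
  {"wz": -0.048},
])

```text
$.motion[0]: bad value
```

```bash
python3 -c "
from h import *
p=np.load('p.npy');s=monitor.state();print(s['time'],s['position']);go(knob(p,-.481,.15),p[2])"
```

```text
0.6 [0.20127848 0.6442989  0.30267582]
total d share [-2.087 -2.001 -0.752] n 10.435588293667362
w share [ 0.     -0.     -0.0961]
```

Emit:
drive_tool([
  {"dx": -0.1, "dy": -0.09, "dz": -0.15, "wx": 0, "wy": 0, "wz": 0},
  {"dx": -0.1, "dy": -0.09, "dz": -0.15, "wx": 0, "wy": 0, "wz": 0},
  {"dx": -0.1, "dy": -0.09, "dz": -0.15, "wx": 0, "wy": 0, "wz": 0},
  {"dx": -0.1, "dy": -0.09, "dz": -0.15, "wx": 0, "wy": 0, "wz": 0},
  {"dx": -0.1, "dy": -0.09, "dz": -0.15, "wx": 0, "wy": 0, "wz": 0},
], claw=0)

```text
time: 1.02
position: [0.2704, 0.5272, 0.4542]
ee_rot: [0.151, 0.989, 0.0, -0.0]
force: [1.0, 0.2, -0.6]
gripper_width: 0.0879
gripper_force: 0.0
```

Emit:
drive_tool([
  {"dx": -0.14, "dy": -0.14, "dz": 0, "wx": 0, "wy": 0, "wz": 0},
  {"dx": -0.14, "dy": -0.14, "dz": 0, "wx": 0, "wy": 0, "wz": 0},
  {"dx": -0.14, "dy": -0.14, "dz": 0, "wx": 0, "wy": 0, "wz": 0},
  {"dx": -0.14, "dy": -0.14, "dz": 0, "wx": 0, "wy": 0, "wz": 0},
  {"dx": -0.14, "dy": -0.14, "dz": 0, "wx": 0, "wy": 0, "wz": 0},
])

```text
time: 1.43
position: [0.3623, 0.3512, 0.453]
ee_rot: [0.151, 0.989, 0.0, 0.0]
force: [0.8, 0.9, -0.3]
gripper_width: 0.0874
gripper_force: 0.0
```

```bash
python3 -c "
from h import *
p=np.load('p.npy');s=monitor.state();print(s['time'],s['position']);go(knob(p,-.481,.15),p[2])"
```

```text
1.4333 [0.36230853 0.35124616 0.45296025]
total d share [-0.882 -0.843 -0.001] n 4.40794465163539
w share [ 0.0004  0.0001 -0.0961]
```

Emit:
drive_tool([
  {"dx": -0.147, "dy": -0.14, "dz": 0, "wx": 0, "wy": 0, "wz": 0},
  {"dx": -0.147, "dy": -0.14, "dz": 0, "wx": 0, "wy": 0, "wz": 0},
  {"dx": -0.147, "dy": -0.14, "dz": 0, "wx": 0, "wy": 0, "wz": 0},
  {"dx": -0.147, "dy": -0.14, "dz": 0, "wx": 0, "wy": 0, "wz": 0},
  {"dx": -0.147, "dy": -0.14, "dz": 0, "wx": 0, "wy": 0, "wz": 0},
])

```text
time: 1.85
position: [0.4608, 0.1737, 0.4531]
ee_rot: [0.151, 0.989, 0.0, 0.0]
force: [1.0, 0.1, 0.2]
gripper_width: 0.0877
gripper_force: 0.0
```

Emit:
drive_tool([
  {"dx": -0.147, "dy": -0.14, "dz": 0, "wx": 0, "wy": 0, "wz": 0},
  {"dx": 0, "dy": 0, "dz": 0, "wx": 0, "wy": 0, "wz": -0.048},
  {"dx": 0, "dy": 0, "dz": 0, "wx": 0, "wy": 0, "wz": -0.048},
  {"dx": 0, "dy": 0, "dz": 0, "wx": 0, "wy": 0, "wz": 0},
])

```text
time: 2.18
position: [0.4803, 0.1394, 0.4528]
ee_rot: [0.05, 0.999, 0.0, 0.0]
force: [-0.5, -0.6, 1.0]
gripper_width: 0.088
gripper_force: 0.0
```

```bash
python3 -c "
from h import *
p=np.load('p.npy');go(knob(p,-.481,.061),p[2])
s=monitor.state();a=eyes.camera('wrist');m=eyes.camera_model('wrist');print(m,s['position'])
cv2.imwrite('pics/w.png',a);cv2.imwrite('pics/s2.png',eyes.camera('scene'))"
```

```text
total d share [-0.001 -0.008  0.444] n 2.2203881370782135
w share [0.0002 0.0001 0.0007]
{'K': array([[297.31863964,   0.        , 256.62775227],
       [  0.        , 297.31863964, 191.10786159],
       [  0.        ,   0.        ,   1.        ]]), 'rvec': array([-2.18586581, -1.96869261, -0.25103643]), 'tvec': array([-0.18843664, -0.51572675,  0.41794728])} [0.48026266 0.13939105 0.45279597]
```

View pics/w.png

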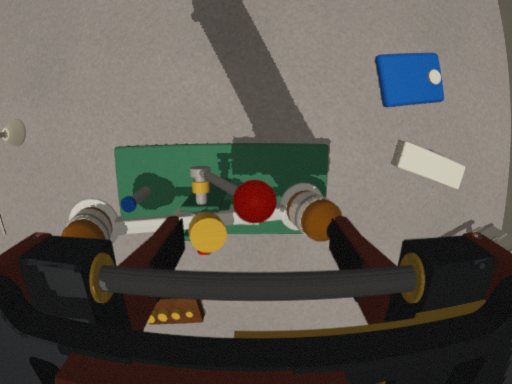

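The wrist view shows the knob at (255,200), centred between the open fingers, with no bottle under them. Next I'll descend and grip, then build the beam-angle tracker from the scene camera.

Emit:
drive_tool([
  {"dx": 0, "dy": -0.004, "dz": 0.148, "wx": 0, "wy": 0, "wz": 0},
  {"dx": 0, "dy": -0.004, "dz": 0.148, "wx": 0, "wy": 0, "wz": 0},
  {"dx": 0, "dy": 0, "dz": 0.148, "wx": 0, "wy": 0, "wz": 0},
  {"dx": 0, "dy": 0, "dz": 0, "wx": 0, "wy": 0, "wz": 0},
])

```text
time: 2.62
position: [0.4771, 0.1385, 0.359]
ee_rot: [0.051, 0.999, -0.002, -0.004]
force: [-0.5, -1.2, -1.5]
gripper_width: 0.0878
gripper_force: 0.0
```

Emit:
drive_tool([
  {"dx": 0, "dy": 0, "dz": 0, "wx": 0, "wy": 0, "wz": 0},
  {"dx": 0, "dy": 0, "dz": 0, "wx": 0, "wy": 0, "wz": 0},
  {"dx": 0, "dy": 0, "dz": 0, "wx": 0, "wy": 0, "wz": 0},
  {"dx": 0, "dy": 0, "dz": 0, "wx": 0, "wy": 0, "wz": 0},
  {"dx": 0, "dy": 0, "dz": 0, "wx": 0, "wy": 0, "wz": 0},
], claw=1, squeeze=12)

```text
time: 3.03
position: [0.4804, 0.1389, 0.3651]
ee_rot: [0.051, 0.999, 0.001, 0.001]
force: [0.1, -1.0, -0.4]
gripper_width: 0.0578
gripper_force: 0.0
```

```bash
cat >> h.py <<'E'
p=np.load('p.npy')
def amber(i):
    h=cv2.cvtColor(i,cv2.COLOR_BGR2HSV);v=h.astype(float)
    g=cv2.inRange(h,(4,150,50),(16,255,200))
    g[:110]=0;g[230:]=0;g[:,:210]=0;g[:,330:]=0
    n,l,st,ce=cv2.connectedComponentsWithStats(g)
    k=sorted(range(1,n),key=lambda j:-st[j,4])[:2]
    k=sorted(k,key=lambda j:-ce[j,0])   # l (+y) is right in the picture
    out=[]
    for j in k:
        w=cv2.dilate((l==j).astype(np.uint8),np.ones((3,3)))
        wt=w*np.clip((v[...,1]-110)/80,0,1)*((v[...,0]<20)&(v[...,2]>30))   # soft saturation weight
        ys,xs=np.nonzero(wt);q=wt[ys,xs];out.append((np.average(xs,weights=q),np.average(ys,weights=q)))
    return np.array(out),[int(st[j,4]) for j in k]
def pred(th,h,m):
    c,s=np.cos(th),np.sin(th)
    return proj(toworld(p,[[0,y*c-h*s,.17+y*s+h*c] for y in(.15,-.15)]),m)
def beam(i,m,cal=None):
    a,n=amber(i)
    if cal is None:
        r=least_squares(lambda x:(pred(-.3,x[0],m)+x[1:]-a).ravel(),[.05,0,0]);return r.x,r.fun,n
    r=least_squares(lambda x:(pred(x[0],cal[0],m)+cal[1:]-a).ravel(),[0.]);return r.x[0],r.fun,n
def lever():
    P=monitor.state()['position'];d=np.array([P[0]-p[0],P[1]-p[1]]);c,s=np.cos(p[2]),np.sin(p[2])
    y=-s*d[0]+c*d[1];x=c*d[0]+s*d[1]
    return np.arctan2(-y,P[2]-.061-.17),np.hypot(y,P[2]-.061-.17),x
E
python3 - <<'E'
from h import *
m=eyes.camera_model('scene')
for f in('a','s2'):
    i=cv2.imread(f'pics/{f}.png');r=beam(i,m);print(f,*r,amber(i)[0].tolist())
    if f=='a':np.save('cal.npy',r[0])
i=eyes.camera('scene');cv2.imwrite('pics/s3.png',i);print(beam(i,m,np.load('cal.npy')));print(lever())
E
```

```text
a [0.04892241 0.04067019 0.16124712] [-0.2030495   0.22220343  0.2030495  -0.22220343] [112, 155] [[298.63044464609794, 147.50249546279488], [244.24341085271323, 180.48470012239903]]
s2 [0.04873643 0.04820975 0.11262083] [-0.19865017  0.21749097  0.19865017 -0.21749097] [112, 154] [[298.6199727334697, 147.4984094523972], [244.24495606898796, 180.47412951513178]]
(np.float64(-0.293314141174427), array([-0.17247718,  0.04915519,  0.06934159,  0.07810576]), [111, 153])
(np.float64(-0.48415872109129326), np.float64(0.15120019273039684), np.float64(-0.0652130791357447))
```

Emit:
drive_tool([
  {"dx": 0, "dy": 0, "dz": 0, "wx": 0, "wy": 0, "wz": 0},
  {"dx": 0, "dy": 0, "dz": 0, "wx": 0, "wy": 0, "wz": 0},
  {"dx": 0, "dy": 0, "dz": 0, "wx": 0, "wy": 0, "wz": 0},
  {"dx": 0, "dy": 0, "dz": 0, "wx": 0, "wy": 0, "wz": 0},
  {"dx": 0, "dy": 0, "dz": 0, "wx": 0, "wy": 0, "wz": 0},
])

```text
time: 3.5
position: [0.4799, 0.1385, 0.3639]
ee_rot: [0.051, 0.999, -0.0, -0.0]
force: [0.4, -0.9, 1.4]
gripper_width: 0.0354
gripper_force: 12.0
```

```bash
cat > ctl.py <<'E'
# usage: ctl.py look [levers...] | init | run thetaref
import sys,json
from h import *
DT=1/240;LAG=.03;ROW=1/12
def f(x,u):  # x=[th,w,k,off]
    a=(x[2]*x[0]+.15*u+x[3]-.022*x[1])/.0166
    y=x.copy();y[0]+=x[1]*DT+.5*a*DT*DT;y[1]+=a*DT
    if abs(y[0])>.3 and y[0]*y[1]>0:y[0]=np.sign(y[0])*.3;y[1]=0
    return y
def prof(t,a0,a1): return a0+(a1-a0)*np.clip((t-.05-LAG)/ROW,0,1)
def sim(x,a0,a1,T):
    X=[x]
    for j in range(int(round(T/DT))):X.append(f(X[-1],prof(j*DT,a0,a1)))
    return np.array(X)
def shares(a,b): # tool moves in shares from the measured position
    s=monitor.state();t=knob(p,b,.061);R=Ro.from_quat(s['ee_rot'])
    return (R.inv().apply(t-s['position'])/.2).round(3)
def look():
    s=monitor.state();l=lever();i=eyes.camera('scene')
    th,fun,n=beam(i,eyes.camera_model('scene'),np.load('cal.npy'))
    print(f"t {s['time']:.3f} th {th:.4f} res {np.abs(fun).max():.2f} n {n} lever {l[0]:.4f} r {l[1]:.4f} x {l[2]:.4f} grip {s['gripper_force']:.1f} w {s['gripper_width']:.4f}")
    np.savez('last.npz',i=i);return s['time'],th,l[0]
if __name__=='__main__':
    md=sys.argv[1];t,th,a=look()
    if md=='look':
        for b in sys.argv[2:]:print(b,shares(a,float(b)))
        json.dump(dict(t=t,a=a,x=[-.3,0,.084,0]),open('st.json','w'));sys.exit()
    st=json.load(open('st.json'))
    if md=='init': # lift threshold argument: lever at which the beam left the rest
        u=float(sys.argv[3]);P=np.diag([.01**2,.03**2,.018**2,.013**2]);x=np.array([-.3,0,.084,0.])
        Hh=np.array([[0,0,-.3,1.]]);S=Hh@P@Hh.T+.004**2;K=P@Hh.T/S;x=x+(K*(0-(.15*u-.3*x[2]+x[3]))).ravel();P=P-K@Hh@P
    else:x=np.array(st['x']);P=np.array(st['P'])
    T=t-st['t'];F=np.eye(4);g=lambda z:sim(z,st['a'],a,T)[-1]
    y=g(x);e=[1e-4,1e-4,1e-4,1e-4];F=np.array([(g(x+np.eye(4)[j]*e[j])-y)/e[j] for j in range(4)]).T
    P=F@P@F.T+np.diag([.002**2,.025**2,.001**2,.0012**2]);H=np.array([[1.,0,0,0]])
    S=(H@P@H.T)[0,0]+.006**2;K=P@H.T/S;inn=th-y[0];x=y+K[:,0]*inn;P=P-K@H@P
    ref=float(sys.argv[2]);rate=.2
    def cost(u):
        z=x;b=a;r=[];ti=0
        for uu in u:
            X=sim(z,b,uu,.3);q=X[[36,72]];tt=ti+np.array([.15,.3]);z=X[-1];ti+=.3
            rf=x[0]+np.clip(ref-x[0],-rate*tt,rate*tt)
            r+=list((q[:,0]-rf)*3)+list(q[:,1]*.8*(abs(ref)<.1))+[.25*(uu-b)];b=uu
        return np.array(r+[4*(z[0]-rf[-1]),2*(z[1]-(0 if abs(ref-rf[-1])<1e-6 else rate*np.sign(ref)))])
    u0=np.clip(-(x[2]*x[0]+x[3])/.15,-.6,.6)
    s=least_squares(cost,[u0]*5,bounds=(-.68,.68));u=s.x;u[0]=np.clip(u[0],a-.26,a+.26)
    d=shares(a,u[0])
    pr=[sim(x,a,u[0],.3)[-1]]
    for q in range(1,4):pr.append(sim(pr[-1],u[q-1],u[q],.3)[-1])
    print('x',x.round(4),'inn',round(inn,4),'sd',np.sqrt(np.diag(P)).round(4),'u',u.round(3))
    print('pred',[tuple(z[:2].round(3)) for z in pr]);print('MOVE dx dy dz',d,'then 2 zero rows')
    json.dump(dict(t=t,a=a,x=list(x),P=P.tolist()),open('st.json','w'))
E
python3 ctl.py look -.3 -.15 -.1 -.05
```

```text
t 3.500 th -0.2935 res 0.18 n [112, 154] lever -0.4850 r 0.1502 x -0.0656 grip 12.0 w 0.0354
-.3 [-0.003 -0.129 -0.052]
-.15 [-0.003 -0.238 -0.077]
-.1 [-0.003 -0.275 -0.082]
-.05 [-0.003 -0.313 -0.085]
```

Emit:
drive_tool([
  {"dx": 0, "dy": -0.129, "dz": -0.052, "wx": 0, "wy": 0, "wz": 0},
  {"dx": 0, "dy": -0.146, "dz": -0.03, "wx": 0, "wy": 0, "wz": 0},
  {"dx": 0, "dy": 0, "dz": 0, "wx": 0, "wy": 0, "wz": 0},
  {"dx": 0, "dy": 0, "dz": 0, "wx": 0, "wy": 0, "wz": 0},
])

```text
time: 3.88
position: [0.4746, 0.0828, 0.3822]
ee_rot: [0.052, 0.999, 0.001, 0.001]
force: [-3.4, -0.9, 10.4]
gripper_width: 0.0352
gripper_force: 12.0
```

```bash
python3 ctl.py look -.05 0 .05 .1
```

```text
t 3.883 th -0.2981 res 0.19 n [112, 161] lever -0.0929 r 0.1518 x -0.0651 grip 12.0 w 0.0352
-.05 [-0.001 -0.036  0.006]
0 [-0.001 -0.074  0.005]
.05 [-0.001 -0.111  0.006]
.1 [-0.001 -0.149  0.009]
```

Emit:
drive_tool([
  {"dx": 0, "dy": -0.036, "dz": 0.006, "wx": 0, "wy": 0, "wz": 0},
  {"dx": 0, "dy": 0, "dz": 0, "wx": 0, "wy": 0, "wz": 0},
  {"dx": 0, "dy": 0, "dz": 0, "wx": 0, "wy": 0, "wz": 0},
])

```text
time: 4.18
position: [0.4746, 0.0773, 0.3814]
ee_rot: [0.051, 0.999, 0.001, 0.002]
force: [-3.5, -0.2, 14.1]
gripper_width: 0.0355
gripper_force: 12.0
```

```bash
python3 ctl.py look 0
```

```text
t 4.183 th -0.2974 res 0.19 n [110, 162] lever -0.0572 r 0.1507 x -0.0646 grip 12.0 w 0.0355
0 [ 0.002 -0.043  0.002]
```

Emit:
drive_tool([
  {"dx": 0, "dy": -0.037, "dz": 0, "wx": 0, "wy": 0, "wz": 0},
  {"dx": 0, "dy": 0, "dz": 0, "wx": 0, "wy": 0, "wz": 0},
  {"dx": 0, "dy": 0, "dz": 0, "wx": 0, "wy": 0, "wz": 0},
])

```text
time: 4.48
position: [0.4738, 0.0699, 0.3809]
ee_rot: [0.051, 0.999, 0.001, 0.002]
force: [-1.8, 0.2, 10.3]
gripper_width: 0.035
gripper_force: 12.0
```

```bash
python3 ctl.py look .04 .08
```

```text
t 4.483 th -0.2974 res 0.20 n [112, 164] lever -0.0079 r 0.1499 x -0.0647 grip 12.0 w 0.0350
.04 [ 0.002 -0.036  0.   ]
.08 [ 0.002 -0.066  0.002]
```

Emit:
drive_tool([
  {"dx": 0, "dy": -0.036, "dz": 0, "wx": 0, "wy": 0, "wz": 0},
  {"dx": 0, "dy": 0, "dz": 0, "wx": 0, "wy": 0, "wz": 0},
  {"dx": 0, "dy": 0, "dz": 0, "wx": 0, "wy": 0, "wz": 0},
])

```text
time: 4.78
position: [0.473, 0.0626, 0.3803]
ee_rot: [0.051, 0.999, 0.001, 0.001]
force: [-0.5, 1.2, 8.0]
gripper_width: 0.0352
gripper_force: 12.0
```

```bash
python3 ctl.py look .08
```

```text
t 4.783 th -0.2974 res 0.21 n [112, 163] lever 0.0410 r 0.1494 x -0.0647 grip 12.0 w 0.0352
.08 [ 0.001 -0.03  -0.001]
```

Emit:
drive_tool([
  {"dx": 0, "dy": -0.03, "dz": 0.002, "wx": 0, "wy": 0, "wz": 0},
  {"dx": 0, "dy": 0, "dz": 0, "wx": 0, "wy": 0, "wz": 0},
  {"dx": 0, "dy": 0, "dz": 0, "wx": 0, "wy": 0, "wz": 0},
])

```text
time: 5.08
position: [0.4722, 0.0566, 0.3794]
ee_rot: [0.051, 0.999, 0.0, 0.001]
force: [-0.2, 1.7, 6.1]
gripper_width: 0.035
gripper_force: 12.0
```

```bash
python3 ctl.py look .12 .16
```

```text
t 5.083 th -0.2975 res 0.22 n [111, 164] lever 0.0822 r 0.1489 x -0.0649 grip 12.0 w 0.0350
.12 [ 0.001 -0.029 -0.002]
.16 [ 0.001 -0.058  0.002]
```

Emit:
drive_tool([
  {"dx": 0, "dy": -0.029, "dz": -0.002, "wx": 0, "wy": 0, "wz": 0},
  {"dx": 0, "dy": 0, "dz": 0, "wx": 0, "wy": 0, "wz": 0},
  {"dx": 0, "dy": 0, "dz": 0, "wx": 0, "wy": 0, "wz": 0},
])

```text
time: 5.38
position: [0.4714, 0.0504, 0.3795]
ee_rot: [0.051, 0.999, 0.0, 0.001]
force: [2.6, 0.8, 5.3]
gripper_width: 0.0352
gripper_force: 12.0
```

```bash
python3 ctl.py look .16
```

```text
t 5.383 th 1.2830 res 28.60 n [117, 164] lever 0.1238 r 0.1497 x -0.0650 grip 12.0 w 0.0352
.16 [ 0.    -0.027  0.002]
```

Emit:
drive_tool([
  {"dx": 0, "dy": -0.029, "dz": 0.003, "wx": 0, "wy": 0, "wz": 0},
  {"dx": 0, "dy": 0, "dz": 0, "wx": 0, "wy": 0, "wz": 0},
  {"dx": 0, "dy": 0, "dz": 0, "wx": 0, "wy": 0, "wz": 0},
])

```text
time: 5.68
position: [0.4704, 0.0441, 0.3784]
ee_rot: [0.051, 0.999, -0.0, 0.0]
force: [3.1, 1.2, 2.8]
gripper_width: 0.0354
gripper_force: 12.0
```

```bash
python3 ctl.py look .2 .24
```

```text
t 5.683 th 1.3175 res 28.26 n [123, 165] lever 0.1665 r 0.1495 x -0.0654 grip 12.0 w 0.0354
.2 [-0.002 -0.025  0.002]
.24 [-0.002 -0.055  0.009]
```

The tracker picked up the wrong blob, so I'll check the saved frame (the clock is stopped).

Run:
```python
from h import *
i=np.load('last.npz')['i'];print(amber(i))
h=cv2.cvtColor(i,cv2.COLOR_BGR2HSV)
g=cv2.inRange(h,(4,150,50),(16,255,200));n,l,st,ce=cv2.connectedComponentsWithStats(g)
print([(ce[j].round(1),st[j]) for j in range(1,n) if st[j,4]>20])
cv2.imwrite('pics/d.png',cv2.resize(i[90:230,190:340],(600,560),interpolation=cv2.INTER_CUBIC))
m=eyes.camera_model('scene')
for th in(-.3,0,.3):print(th,pred(th,.049,m).round(1).tolist())
```

```text
(array([[246.08807229, 117.9873494 ],
       [244.16454264, 180.14033632]]), [123, 165])
[(array([166.6,  43.3]), array([ 135,    0,   73,   84, 2699], dtype=int32)), (array([219.2,   5.5]), array([204,   0,  24,  18, 211], dtype=int32)), (array([506.1,  98.7]), array([496,  80,  16,  33, 276], dtype=int32)), (array([ 55.9, 155.3]), array([   0,   99,  123,  111, 2674], dtype=int32)), (array([246.3, 117.9]), array([238, 109,  17,  18, 124], dtype=int32)), (array([436.9, 284.8]), array([  288,   117,   224,   267, 28135], dtype=int32)), (array([298.8, 147.6]), array([293, 142,  12,  12, 109], dtype=int32)), (array([244.1, 180.2]), array([237, 174,  15,  14, 165], dtype=int32)), (array([305.1, 262.1]), array([289, 244,  32,  36, 423], dtype=int32)), (array([ 22. , 315.4]), array([  4, 300,  37,  30, 529], dtype=int32)), (array([250.7, 360.8]), array([ 179,  319,  116,   65, 2841], dtype=int32))]
-0.3 [[298.4, 147.5], [244.4, 180.1]]
0 [[298.2, 140.3], [240.3, 191.5]]
0.3 [[295.4, 135.6], [239.1, 200.7]]
```

View pics/d.png

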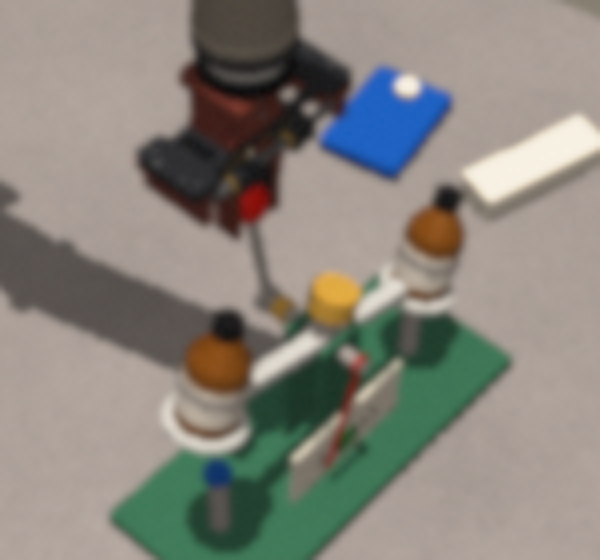

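The view shows the beam still on the black rest. The false blob was a brown finger at (246,118), so I'll restrict the search windows.

```bash
python3 - <<'E'
s=open('h.py').read()
s=s.replace("g[:110]=0;g[230:]=0;g[:,:210]=0;g[:,330:]=0","z=np.zeros_like(g);z[126:160,284:312]=1;z[166:214,226:257]=1;g=g*z")
open('h.py','w').write(s)
E
python3 -c "
from h import *
print(beam(np.load('last.npz')['i'],eyes.camera_model('scene'),np.load('cal.npy')))"
```

```text
(np.float64(-0.2976791546050118), array([-0.19140555,  0.13608519,  0.2389591 ,  0.21640595]), [109, 165])
```

Emit:
drive_tool([
  {"dx": 0, "dy": -0.025, "dz": 0.002, "wx": 0, "wy": 0, "wz": 0},
  {"dx": 0, "dy": 0, "dz": 0, "wx": 0, "wy": 0, "wz": 0},
  {"dx": 0, "dy": 0, "dz": 0, "wx": 0, "wy": 0, "wz": 0},
])

```text
time: 5.98
position: [0.4696, 0.0393, 0.3778]
ee_rot: [0.051, 0.999, -0.0, -0.0]
force: [2.0, 0.2, 1.7]
gripper_width: 0.0349
gripper_force: 12.0
```

```bash
python3 ctl.py look .24
```

```text
t 5.983 th -0.2943 res 0.27 n [109, 167] lever 0.1995 r 0.1498 x -0.0657 grip 12.0 w 0.0349
.24 [-0.003 -0.03   0.006]
```

Emit:
drive_tool([
  {"dx": 0, "dy": -0.022, "dz": 0.004, "wx": 0, "wy": 0, "wz": 0},
  {"dx": 0, "dy": 0, "dz": 0, "wx": 0, "wy": 0, "wz": 0},
  {"dx": 0, "dy": 0, "dz": 0, "wx": 0, "wy": 0, "wz": 0},
])

```text
time: 6.28
position: [0.469, 0.035, 0.3769]
ee_rot: [0.051, 0.999, -0.0, -0.001]
force: [1.3, 1.4, 0.9]
gripper_width: 0.0352
gripper_force: 12.0
```

```bash
cp st.json st_prev.json; python3 ctl.py look .24 .27
```

```text
t 6.283 th -0.2708 res 0.26 n [113, 164] lever 0.2290 r 0.1498 x -0.0659 grip 12.0 w 0.0352
.24 [-0.005 -0.008  0.001]
.27 [-0.005 -0.03   0.007]
```

```bash
cp st_prev.json st.json; python3 ctl.py init 0 .187
```

```text
t 6.333 th -0.2637 res 0.28 n [112, 167] lever 0.2288 r 0.1498 x -0.0659 grip 12.0 w 0.0356
x [-2.655e-01  1.621e-01  8.420e-02 -1.000e-04] inn 0.023 sd [0.0058 0.051  0.0167 0.0058] u [ 0.139  0.114  0.075  0.027 -0.056]
pred [(np.float64(-0.205), np.float64(0.198)), (np.float64(-0.147), np.float64(0.189)), (np.float64(-0.09), np.float64(0.178)), (np.float64(-0.041), np.float64(0.138))]
MOVE dx dy dz [-0.004  0.066 -0.013] then 2 zero rows
```

Emit:
drive_tool([
  {"dx": -0.004, "dy": 0.066, "dz": -0.013, "wx": 0, "wy": 0, "wz": 0},
  {"dx": 0, "dy": 0, "dz": 0, "wx": 0, "wy": 0, "wz": 0},
  {"dx": 0, "dy": 0, "dz": 0, "wx": 0, "wy": 0, "wz": 0},
])

```text
time: 6.63
position: [0.4711, 0.0492, 0.3799]
ee_rot: [0.05, 0.999, -0.0, -0.001]
force: [-1.9, -0.5, 3.3]
gripper_width: 0.0351
gripper_force: 12.0
```

```bash
python3 ctl.py run 0
```

```text
t 6.633 th -0.2067 res 0.27 n [114, 159] lever 0.1311 r 0.1501 x -0.0652 grip 12.0 w 0.0351
x [-2.067e-01  1.840e-01  8.410e-02 -2.000e-04] inn -0.0007 sd [0.0058 0.0424 0.0168 0.0052] u [ 0.132  0.072  0.023 -0.008 -0.014]
pred [(np.float64(-0.152), np.float64(0.191)), (np.float64(-0.093), np.float64(0.184)), (np.float64(-0.043), np.float64(0.131)), (np.float64(-0.014), np.float64(0.06))]
MOVE dx dy dz [-0.001  0.001  0.001] then 2 zero rows
```

Emit:
drive_tool([
  {"dx": 0, "dy": 0.001, "dz": 0.001, "wx": 0, "wy": 0, "wz": 0},
  {"dx": 0, "dy": 0, "dz": 0, "wx": 0, "wy": 0, "wz": 0},
  {"dx": 0, "dy": 0, "dz": 0, "wx": 0, "wy": 0, "wz": 0},
])

```text
time: 6.93
position: [0.4711, 0.0488, 0.3798]
ee_rot: [0.051, 0.999, 0.0, -0.0]
force: [-3.2, 0.6, 4.8]
gripper_width: 0.0353
gripper_force: 12.0
```

```bash
python3 ctl.py run 0
```

```text
t 6.933 th -0.1572 res 0.29 n [115, 154] lever 0.1341 r 0.1501 x -0.0652 grip 12.0 w 0.0353
x [-0.1568  0.1784  0.0831 -0.0008] inn -0.0051 sd [0.0058 0.0406 0.0162 0.0045] u [ 0.085  0.037 -0.004  0.004 -0.001]
pred [(np.float64(-0.1), np.float64(0.18)), (np.float64(-0.05), np.float64(0.14)), (np.float64(-0.017), np.float64(0.068)), (np.float64(-0.005), np.float64(0.022))]
MOVE dx dy dz [-0.001  0.037 -0.003] then 2 zero rows
```

Emit:
drive_tool([
  {"dx": -0.001, "dy": 0.037, "dz": -0.003, "wx": 0, "wy": 0, "wz": 0},
  {"dx": 0, "dy": 0, "dz": 0, "wx": 0, "wy": 0, "wz": 0},
  {"dx": 0, "dy": 0, "dz": 0, "wx": 0, "wy": 0, "wz": 0},
])

```text
time: 7.23
position: [0.4722, 0.0562, 0.3802]
ee_rot: [0.051, 0.999, 0.0, -0.0]
force: [-3.8, -0.4, 3.7]
gripper_width: 0.0351
gripper_force: 12.0
```

```bash
python3 ctl.py run 0
```

```text
t 7.233 th -0.1042 res 0.53 n [117, 150] lever 0.0843 r 0.1497 x -0.0648 grip 12.0 w 0.0351
x [-0.1039  0.1673  0.0818 -0.0014] inn -0.0037 sd [0.0057 0.0408 0.0146 0.0037] u [ 0.055 -0.     0.005  0.009  0.007]
pred [(np.float64(-0.057), np.float64(0.143)), (np.float64(-0.02), np.float64(0.077)), (np.float64(-0.006), np.float64(0.025)), (np.float64(-0.002), np.float64(0.008))]
MOVE dx dy dz [ 0.001  0.022 -0.003] then 2 zero rows
```

Emit:
drive_tool([
  {"dx": 0.001, "dy": 0.022, "dz": -0.003, "wx": 0, "wy": 0, "wz": 0},
  {"dx": 0, "dy": 0, "dz": 0, "wx": 0, "wy": 0, "wz": 0},
  {"dx": 0, "dy": 0, "dz": 0, "wx": 0, "wy": 0, "wz": 0},
])

```text
time: 7.53
position: [0.4727, 0.0605, 0.3808]
ee_rot: [0.051, 0.999, -0.0, 0.0]
force: [-1.6, -1.2, 3.0]
gripper_width: 0.0352
gripper_force: 12.0
```

```bash
python3 ctl.py run 0
```

```text
t 7.533 th -0.0598 res 0.70 n [116, 146] lever 0.0554 r 0.1500 x -0.0647 grip 12.0 w 0.0352
x [-0.0595  0.1333  0.0807 -0.0018] inn -0.0034 sd [0.0057 0.0402 0.0129 0.0029] u [0.017 0.004 0.011 0.011 0.011]
pred [(np.float64(-0.025), np.float64(0.084)), (np.float64(-0.008), np.float64(0.032)), (np.float64(-0.003), np.float64(0.009)), (np.float64(-0.001), np.float64(0.003))]
MOVE dx dy dz [ 0.001  0.029 -0.001] then 2 zero rows
```

Emit:
drive_tool([
  {"dx": 0.001, "dy": 0.029, "dz": -0.001, "wx": 0, "wy": 0, "wz": 0},
  {"dx": 0, "dy": 0, "dz": 0, "wx": 0, "wy": 0, "wz": 0},
  {"dx": 0, "dy": 0, "dz": 0, "wx": 0, "wy": 0, "wz": 0},
])

```text
time: 7.83
position: [0.4734, 0.0668, 0.3811]
ee_rot: [0.051, 0.999, 0.0, 0.0]
force: [0.5, -1.2, 0.4]
gripper_width: 0.0354
gripper_force: 12.0
```

```bash
python3 ctl.py run 0
python3 - <<'E'
from h import *
i=np.load('last.npz')['i'];m=eyes.camera_model('scene')
print((amber(i)[0]-pred(0,.0489,m)).round(2).tolist())
cv2.imwrite('pics/e.png',cv2.resize(i[150:220,240:320],(800,600)[:1]+(560,) if 0 else (640,560),interpolation=cv2.INTER_CUBIC))
P=lambda a:toworld(p,[.045,.125*np.sin(a),.17-.125*np.cos(a)])
for a in(-.08,0,.08):print(a,((proj(P(a),m)[0]-[240,150]+.5)*8-.5).round(0))
E
```

```text
t 7.833 th -0.0236 res 0.84 n [117, 143] lever 0.0130 r 0.1501 x -0.0647 grip 12.0 w 0.0354
x [-0.0238  0.0845  0.0812 -0.0016] inn 0.0019 sd [0.0057 0.039  0.0116 0.0024] u [0.002 0.011 0.01  0.01  0.01 ]
pred [(np.float64(-0.007), np.float64(0.03)), (np.float64(-0.002), np.float64(0.008)), (np.float64(-0.001), np.float64(0.003)), (np.float64(-0.0), np.float64(0.001))]
MOVE dx dy dz [0.001 0.009 0.   ] then 2 zero rows
[[0.27, 1.49], [0.19, -0.18]]
-0.08 [296. 414.]
0 [309. 401.]
0.08 [323. 388.]
```

View pics/e.png

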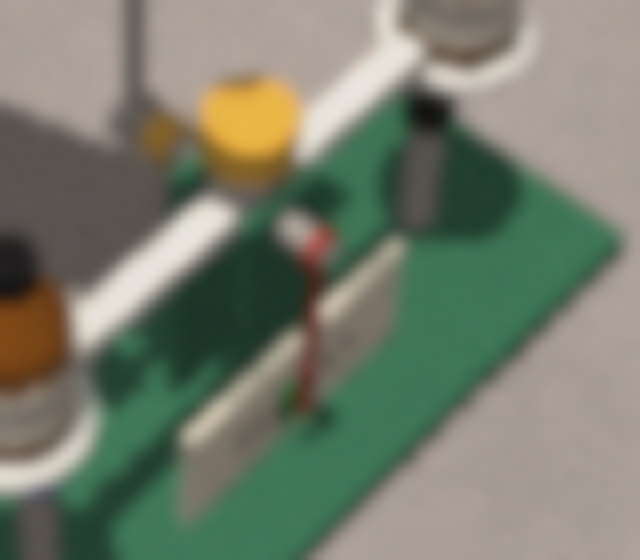

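The pointer tip at (303,405) sits about -0.03 rad from level, inside the green band, which agrees with the tracker. I'll continue with the hold.

Emit:
drive_tool([
  {"dx": 0.001, "dy": 0.008, "dz": 0, "wx": 0, "wy": 0, "wz": 0},
  {"dx": 0, "dy": 0, "dz": 0, "wx": 0, "wy": 0, "wz": 0},
  {"dx": 0, "dy": 0, "dz": 0, "wx": 0, "wy": 0, "wz": 0},
])

```text
time: 8.13
position: [0.4734, 0.0677, 0.3812]
ee_rot: [0.051, 0.999, 0.0, 0.0]
force: [2.2, -2.7, 0.8]
gripper_width: 0.0351
gripper_force: 12.0
```

```bash
python3 ctl.py run 0.005
```

```text
t 8.133 th -0.0035 res 0.89 n [119, 139] lever 0.0066 r 0.1502 x -0.0648 grip 12.0 w 0.0351
x [-0.0037  0.0448  0.0818 -0.0014] inn 0.0027 sd [0.0057 0.038  0.0108 0.0021] u [-0.006  0.009  0.006  0.006  0.006]
pred [(np.float64(0.005), np.float64(0.009)), (np.float64(0.005), np.float64(-0.001)), (np.float64(0.005), np.float64(0.001)), (np.float64(0.005), np.float64(0.0))]
MOVE dx dy dz [0.001 0.009 0.001] then 2 zero rows
```

Emit:
drive_tool([
  {"dx": 0.001, "dy": 0.009, "dz": 0.001, "wx": 0, "wy": 0, "wz": 0},
  {"dx": 0, "dy": 0, "dz": 0, "wx": 0, "wy": 0, "wz": 0},
  {"dx": 0, "dy": 0, "dz": 0, "wx": 0, "wy": 0, "wz": 0},
])

```text
time: 8.43
position: [0.4734, 0.0697, 0.3811]
ee_rot: [0.051, 0.999, 0.0, 0.0]
force: [3.3, -2.9, 2.2]
gripper_width: 0.0348
gripper_force: 12.0
```

```bash
python3 ctl.py run 0.005
```

```text
t 8.433 th 0.0079 res 0.97 n [113, 140] lever -0.0061 r 0.1501 x -0.0650 grip 12.0 w 0.0348
x [ 0.0076  0.0174  0.0823 -0.0011] inn 0.0031 sd [0.0057 0.0373 0.0104 0.002 ] u [-0.005  0.008  0.005  0.005  0.005]
pred [(np.float64(0.009), np.float64(-0.007)), (np.float64(0.006), np.float64(-0.005)), (np.float64(0.005), np.float64(-0.001)), (np.float64(0.005), np.float64(-0.0))]
MOVE dx dy dz [-0.    -0.001  0.   ] then 2 zero rows
```

Emit:
drive_tool([
  {"dx": 0, "dy": -0.001, "dz": 0, "wx": 0, "wy": 0, "wz": 0},
  {"dx": 0, "dy": 0, "dz": 0, "wx": 0, "wy": 0, "wz": 0},
  {"dx": 0, "dy": 0, "dz": 0, "wx": 0, "wy": 0, "wz": 0},
])

```text
time: 8.73
position: [0.4734, 0.0696, 0.3811]
ee_rot: [0.051, 0.999, 0.0, 0.001]
force: [5.0, -1.6, 1.9]
gripper_width: 0.0354
gripper_force: 12.0
```

```bash
python3 ctl.py run 0.005
```

```text
t 8.733 th 0.0080 res 0.98 n [116, 139] lever -0.0058 r 0.1501 x -0.0650 grip 12.0 w 0.0354
x [ 0.0081 -0.0098  0.0822 -0.0012] inn -0.0007 sd [0.0057 0.0369 0.0102 0.002 ] u [0.013 0.004 0.005 0.005 0.005]
pred [(np.float64(0.005), np.float64(-0.004)), (np.float64(0.005), np.float64(0.001)), (np.float64(0.005), np.float64(-0.0)), (np.float64(0.005), np.float64(0.0))]
MOVE dx dy dz [-0.    -0.014  0.   ] then 2 zero rows
```

Emit:
drive_tool([
  {"dx": 0, "dy": -0.012, "dz": 0, "wx": 0, "wy": 0, "wz": 0},
  {"dx": 0, "dy": 0, "dz": 0, "wx": 0, "wy": 0, "wz": 0},
  {"dx": 0, "dy": 0, "dz": 0, "wx": 0, "wy": 0, "wz": 0},
])

```text
time: 9.03
position: [0.4731, 0.0675, 0.3811]
ee_rot: [0.051, 0.999, 0.001, 0.001]
force: [5.7, -0.8, 1.7]
gripper_width: 0.0352
gripper_force: 12.0
```

```bash
python3 ctl.py run 0.005
```

```text
t 9.033 th 0.0079 res 0.97 n [115, 140] lever 0.0081 r 0.1501 x -0.0651 grip 12.0 w 0.0352
x [ 0.0075  0.001   0.0825 -0.0009] inn 0.004 sd [0.0057 0.0368 0.0102 0.002 ] u [-0.006  0.006  0.003  0.003  0.003]
pred [(np.float64(0.008), np.float64(-0.005)), (np.float64(0.006), np.float64(-0.005)), (np.float64(0.005), np.float64(-0.001)), (np.float64(0.005), np.float64(-0.0))]
MOVE dx dy dz [-0.     0.01   0.001] then 2 zero rows
```

Emit:
drive_tool([
  {"dx": 0, "dy": 0.01, "dz": 0.001, "wx": 0, "wy": 0, "wz": 0},
  {"dx": 0, "dy": 0, "dz": 0, "wx": 0, "wy": 0, "wz": 0},
  {"dx": 0, "dy": 0, "dz": 0, "wx": 0, "wy": 0, "wz": 0},
  {"dx": 0, "dy": 0, "dz": 0, "wx": 0, "wy": 0, "wz": 0},
])

```text
time: 9.42
position: [0.4733, 0.0692, 0.381]
ee_rot: [0.051, 0.999, 0.0, 0.001]
force: [4.7, -1.4, 5.4]
gripper_width: 0.0354
gripper_force: 12.0
```

```bash
python3 ctl.py run 0.005
```

```text
t 9.417 th 0.0080 res 0.99 n [116, 139] lever -0.0033 r 0.1500 x -0.0651 grip 12.0 w 0.0354
x [ 0.008  -0.0052  0.0825 -0.0009] inn -0.0003 sd [0.0058 0.0361 0.0102 0.0019] u [0.005 0.003 0.004 0.004 0.004]
pred [(np.float64(0.006), np.float64(-0.004)), (np.float64(0.005), np.float64(-0.001)), (np.float64(0.005), np.float64(-0.0)), (np.float64(0.005), np.float64(-0.0))]
MOVE dx dy dz [-0.    -0.006  0.   ] then 2 zero rows
```

Emit:
drive_tool([
  {"dx": 0, "dy": -0.006, "dz": 0, "wx": 0, "wy": 0, "wz": 0},
  {"dx": 0, "dy": 0, "dz": 0, "wx": 0, "wy": 0, "wz": 0},
  {"dx": 0, "dy": 0, "dz": 0, "wx": 0, "wy": 0, "wz": 0},
  {"dx": 0, "dy": 0, "dz": 0, "wx": 0, "wy": 0, "wz": 0},
])

```text
time: 9.8
position: [0.4732, 0.0682, 0.381]
ee_rot: [0.051, 0.999, 0.001, 0.001]
force: [5.1, -0.8, 5.0]
gripper_width: 0.0354
gripper_force: 12.0
```

```bash
python3 ctl.py run 0.005
```

```text
t 9.800 th 0.0079 res 0.97 n [115, 139] lever 0.0038 r 0.1500 x -0.0651 grip 12.0 w 0.0354
x [ 0.0077  0.0018  0.0825 -0.0008] inn 0.0027 sd [0.0058 0.0358 0.0103 0.0019] u [-0.005  0.005  0.002  0.003  0.003]
pred [(np.float64(0.008), np.float64(-0.005)), (np.float64(0.006), np.float64(-0.004)), (np.float64(0.005), np.float64(-0.001)), (np.float64(0.005), np.float64(-0.0))]
MOVE dx dy dz [-0.     0.007  0.   ] then 2 zero rows
```

Emit:
drive_tool([
  {"dx": 0, "dy": 0.006, "dz": 0, "wx": 0, "wy": 0, "wz": 0},
  {"dx": 0, "dy": 0, "dz": 0, "wx": 0, "wy": 0, "wz": 0},
  {"dx": 0, "dy": 0, "dz": 0, "wx": 0, "wy": 0, "wz": 0},
  {"dx": 0, "dy": 0, "dz": 0, "wx": 0, "wy": 0, "wz": 0},
])

```text
time: 10.18
position: [0.4733, 0.069, 0.381]
ee_rot: [0.051, 0.999, 0.0, 0.0]
force: [5.4, -1.2, 5.5]
gripper_width: 0.035
gripper_force: 12.0
```

```bash
python3 ctl.py run 0.005
```

```text
t 10.183 th 0.0078 res 0.96 n [114, 140] lever -0.0017 r 0.1500 x -0.0651 grip 12.0 w 0.0350
x [ 0.0078 -0.0031  0.0825 -0.0008] inn -0.0006 sd [0.0058 0.0357 0.0103 0.0019] u [0.002 0.003 0.003 0.003 0.003]
pred [(np.float64(0.006), np.float64(-0.004)), (np.float64(0.005), np.float64(-0.002)), (np.float64(0.005), np.float64(-0.0)), (np.float64(0.005), np.float64(-0.0))]
MOVE dx dy dz [-0.    -0.003  0.   ] then 2 zero rows
```

Beam is settled near level, so I'll hold with longer calls.

Emit:
drive_tool([
  {"dx": 0, "dy": -0.002, "dz": 0, "wx": 0, "wy": 0, "wz": 0},
  {"dx": 0, "dy": 0, "dz": 0, "wx": 0, "wy": 0, "wz": 0},
  {"dx": 0, "dy": 0, "dz": 0, "wx": 0, "wy": 0, "wz": 0},
  {"dx": 0, "dy": 0, "dz": 0, "wx": 0, "wy": 0, "wz": 0},
  {"dx": 0, "dy": 0, "dz": 0, "wx": 0, "wy": 0, "wz": 0},
])

```text
time: 10.65
position: [0.4733, 0.0688, 0.3811]
ee_rot: [0.051, 0.999, 0.0, 0.001]
force: [4.1, -0.9, 5.0]
gripper_width: 0.0354
gripper_force: 12.0
```

```bash
python3 ctl.py run 0.005
```

```text
t 10.650 th 0.0083 res 0.97 n [118, 139] lever -0.0006 r 0.1501 x -0.0650 grip 12.0 w 0.0354
x [ 0.0081 -0.0012  0.0825 -0.0006] inn 0.0038 sd [0.0059 0.0352 0.0104 0.0018] u [-0.003  0.003  0.001  0.002  0.002]
pred [(np.float64(0.007), np.float64(-0.005)), (np.float64(0.006), np.float64(-0.003)), (np.float64(0.005), np.float64(-0.001)), (np.float64(0.005), np.float64(-0.0))]
MOVE dx dy dz [-0.     0.002  0.   ] then 2 zero rows
```

Emit:
drive_tool([
  {"dx": 0, "dy": 0.002, "dz": 0, "wx": 0, "wy": 0, "wz": 0},
  {"dx": 0, "dy": 0, "dz": 0, "wx": 0, "wy": 0, "wz": 0},
  {"dx": 0, "dy": 0, "dz": 0, "wx": 0, "wy": 0, "wz": 0},
  {"dx": 0, "dy": 0, "dz": 0, "wx": 0, "wy": 0, "wz": 0},
  {"dx": 0, "dy": 0, "dz": 0, "wx": 0, "wy": 0, "wz": 0},
])

```text
time: 11.12
position: [0.4733, 0.0689, 0.381]
ee_rot: [0.051, 0.999, 0.0, 0.0]
force: [4.8, -1.5, 5.5]
gripper_width: 0.0351
gripper_force: 12.0
```

```bash
python3 ctl.py run 0.005
```

```text
t 11.117 th 0.0079 res 0.97 n [115, 140] lever -0.0009 r 0.1500 x -0.0651 grip 12.0 w 0.0351
x [ 0.0079 -0.0015  0.0825 -0.0006] inn 0.0009 sd [0.0058 0.035  0.0104 0.0018] u [-0.002  0.003  0.001  0.001  0.001]
pred [(np.float64(0.007), np.float64(-0.005)), (np.float64(0.006), np.float64(-0.003)), (np.float64(0.005), np.float64(-0.001)), (np.float64(0.005), np.float64(-0.0))]
MOVE dx dy dz [-0.     0.001  0.   ] then 2 zero rows
```

Emit:
drive_tool([
  {"dx": 0, "dy": 0.001, "dz": 0, "wx": 0, "wy": 0, "wz": 0},
  {"dx": 0, "dy": 0, "dz": 0, "wx": 0, "wy": 0, "wz": 0},
  {"dx": 0, "dy": 0, "dz": 0, "wx": 0, "wy": 0, "wz": 0},
  {"dx": 0, "dy": 0, "dz": 0, "wx": 0, "wy": 0, "wz": 0},
  {"dx": 0, "dy": 0, "dz": 0, "wx": 0, "wy": 0, "wz": 0},
])

```text
time: 11.58
position: [0.4733, 0.069, 0.381]
ee_rot: [0.051, 0.999, 0.0, 0.0]
force: [4.2, -2.3, 6.1]
gripper_width: 0.0352
gripper_force: 12.0
```

```bash
python3 ctl.py run 0.005
```

```text
t 11.583 th 0.0081 res 0.98 n [116, 140] lever -0.0016 r 0.1500 x -0.0651 grip 12.0 w 0.0352
x [ 0.008  -0.0014  0.0825 -0.0005] inn 0.0016 sd [0.0058 0.035  0.0105 0.0018] u [-0.003  0.002  0.001  0.001  0.001]
pred [(np.float64(0.007), np.float64(-0.005)), (np.float64(0.006), np.float64(-0.003)), (np.float64(0.005), np.float64(-0.001)), (np.float64(0.005), np.float64(-0.0))]
MOVE dx dy dz [-0.     0.001  0.   ] then 2 zero rows
```

Emit:
drive_tool([
  {"dx": 0, "dy": 0.001, "dz": 0, "wx": 0, "wy": 0, "wz": 0},
  {"dx": 0, "dy": 0, "dz": 0, "wx": 0, "wy": 0, "wz": 0},
  {"dx": 0, "dy": 0, "dz": 0, "wx": 0, "wy": 0, "wz": 0},
  {"dx": 0, "dy": 0, "dz": 0, "wx": 0, "wy": 0, "wz": 0},
  {"dx": 0, "dy": 0, "dz": 0, "wx": 0, "wy": 0, "wz": 0},
])

```text
time: 12.05
position: [0.4733, 0.0691, 0.381]
ee_rot: [0.051, 0.999, 0.0, 0.0]
force: [3.8, -2.9, 5.6]
gripper_width: 0.0352
gripper_force: 12.0
```

```bash
python3 ctl.py run 0.005
```

```text
t 12.050 th 0.0081 res 0.98 n [114, 140] lever -0.0021 r 0.1500 x -0.0651 grip 12.0 w 0.0352
x [ 0.008  -0.0015  0.0825 -0.0005] inn 0.0016 sd [0.0058 0.035  0.0105 0.0018] u [-0.003  0.002  0.     0.     0.   ]
pred [(np.float64(0.007), np.float64(-0.005)), (np.float64(0.006), np.float64(-0.003)), (np.float64(0.005), np.float64(-0.001)), (np.float64(0.005), np.float64(-0.0))]
MOVE dx dy dz [-0.     0.001  0.   ] then 2 zero rows
```

Emit:
drive_tool([
  {"dx": 0, "dy": 0, "dz": 0, "wx": 0, "wy": 0, "wz": 0},
  {"dx": 0, "dy": 0, "dz": 0, "wx": 0, "wy": 0, "wz": 0},
  {"dx": 0, "dy": 0, "dz": 0, "wx": 0, "wy": 0, "wz": 0},
])

```text
time: 12.35
position: [0.4733, 0.0691, 0.381]
ee_rot: [0.051, 0.999, 0.0, 0.0]
force: [5.2, -2.7, 5.2]
gripper_width: 0.0353
gripper_force: 12.0
```

```bash
python3 ctl.py run 0.005
```

```text
t 12.350 th 0.0077 res 0.97 n [115, 138] lever -0.0021 r 0.1500 x -0.0650 grip 12.0 w 0.0353
x [ 0.0076 -0.0022  0.0825 -0.0004] inn 0.0003 sd [0.0056 0.036  0.0106 0.0019] u [-0.002  0.001  0.     0.     0.   ]
pred [(np.float64(0.007), np.float64(-0.004)), (np.float64(0.005), np.float64(-0.002)), (np.float64(0.005), np.float64(-0.001)), (np.float64(0.005), np.float64(-0.0))]
MOVE dx dy dz [-0. -0.  0.] then 2 zero rows
```

Emit:
drive_tool([
  {"dx": 0, "dy": 0, "dz": 0, "wx": 0, "wy": 0, "wz": 0},
  {"dx": 0, "dy": 0, "dz": 0, "wx": 0, "wy": 0, "wz": 0},
  {"dx": 0, "dy": 0, "dz": 0, "wx": 0, "wy": 0, "wz": 0},
  {"dx": 0, "dy": 0, "dz": 0, "wx": 0, "wy": 0, "wz": 0},
  {"dx": 0, "dy": 0, "dz": 0, "wx": 0, "wy": 0, "wz": 0},
])

```text
time: 12.82
position: [0.4733, 0.0691, 0.381]
ee_rot: [0.051, 0.999, 0.0, 0.0]
force: [4.8, -2.4, 6.4]
gripper_width: 0.0351
gripper_force: 12.0
```

```bash
python3 ctl.py run 0.005
```

```text
t 12.817 th 0.0081 res 0.98 n [116, 140] lever -0.0021 r 0.1500 x -0.0650 grip 12.0 w 0.0351
x [ 0.008   0.0002  0.0825 -0.0003] inn 0.0021 sd [0.0059 0.0353 0.0106 0.0018] u [-0.006  0.001 -0.001 -0.    -0.   ]
pred [(np.float64(0.008), np.float64(-0.005)), (np.float64(0.006), np.float64(-0.004)), (np.float64(0.005), np.float64(-0.001)), (np.float64(0.005), np.float64(-0.0))]
MOVE dx dy dz [-0.     0.003  0.   ] then 2 zero rows
```

Emit:
drive_tool([
  {"dx": 0, "dy": 0, "dz": 0, "wx": 0, "wy": 0, "wz": 0},
  {"dx": 0, "dy": 0, "dz": 0, "wx": 0, "wy": 0, "wz": 0},
  {"dx": 0, "dy": 0, "dz": 0, "wx": 0, "wy": 0, "wz": 0},
])

```text
time: 13.12
position: [0.4733, 0.0691, 0.381]
ee_rot: [0.051, 0.999, 0.0, 0.0]
force: [4.3, -2.1, 5.7]
gripper_width: 0.0352
gripper_force: 12.0
```

```bash
python3 ctl.py run 0.005
```

```text
t 13.117 th 0.0079 res 0.99 n [116, 139] lever -0.0022 r 0.1500 x -0.0650 grip 12.0 w 0.0352
x [ 0.0079 -0.0004  0.0825 -0.0003] inn -0.0002 sd [0.0056 0.0362 0.0107 0.0019] u [-0.005  0.001 -0.001 -0.    -0.   ]
pred [(np.float64(0.007), np.float64(-0.005)), (np.float64(0.006), np.float64(-0.003)), (np.float64(0.005), np.float64(-0.001)), (np.float64(0.005), np.float64(-0.0))]
MOVE dx dy dz [-0.     0.002  0.   ] then 2 zero rows
```

Emit:
drive_tool([
  {"dx": 0, "dy": 0, "dz": 0, "wx": 0, "wy": 0, "wz": 0},
  {"dx": 0, "dy": 0, "dz": 0, "wx": 0, "wy": 0, "wz": 0},
  {"dx": 0, "dy": 0, "dz": 0, "wx": 0, "wy": 0, "wz": 0},
  {"dx": 0, "dy": 0, "dz": 0, "wx": 0, "wy": 0, "wz": 0},
  {"dx": 0, "dy": 0, "dz": 0, "wx": 0, "wy": 0, "wz": 0},
])

```text
time: 13.58
position: [0.4733, 0.0691, 0.381]
ee_rot: [0.051, 0.999, 0.0, 0.0]
force: [4.5, -2.5, 5.7]
gripper_width: 0.0353
gripper_force: 12.0
```

```bash
python3 ctl.py run 0.005
```

```text
t 13.583 th 0.0082 res 0.99 n [115, 139] lever -0.0022 r 0.1500 x -0.0651 grip 12.0 w 0.0353
x [ 0.0081  0.0005  0.0825 -0.0003] inn 0.0006 sd [0.0059 0.0354 0.0107 0.0018] u [-0.007  0.001 -0.001 -0.001 -0.001]
pred [(np.float64(0.008), np.float64(-0.005)), (np.float64(0.006), np.float64(-0.004)), (np.float64(0.005), np.float64(-0.001)), (np.float64(0.005), np.float64(-0.0))]
MOVE dx dy dz [-0.     0.003  0.   ] then 2 zero rows
```

Emit:
drive_tool([
  {"dx": 0, "dy": 0, "dz": 0, "wx": 0, "wy": 0, "wz": 0},
  {"dx": 0, "dy": 0, "dz": 0, "wx": 0, "wy": 0, "wz": 0},
  {"dx": 0, "dy": 0, "dz": 0, "wx": 0, "wy": 0, "wz": 0},
  {"dx": 0, "dy": 0, "dz": 0, "wx": 0, "wy": 0, "wz": 0},
  {"dx": 0, "dy": 0, "dz": 0, "wx": 0, "wy": 0, "wz": 0},
])

```text
time: 14.05
position: [0.4733, 0.0691, 0.381]
ee_rot: [0.051, 0.999, 0.0, 0.0]
force: [5.0, -2.3, 5.7]
gripper_width: 0.035
gripper_force: 12.0
```

```bash
python3 ctl.py run 0.005
```

```text
t 14.050 th 0.0079 res 0.99 n [114, 139] lever -0.0021 r 0.1500 x -0.0650 grip 12.0 w 0.0350
x [ 0.008  -0.0001  0.0825 -0.0003] inn -0.0006 sd [0.0058 0.0351 0.0108 0.0018] u [-0.006  0.001 -0.001 -0.    -0.   ]
pred [(np.float64(0.007), np.float64(-0.005)), (np.float64(0.006), np.float64(-0.003)), (np.float64(0.005), np.float64(-0.001)), (np.float64(0.005), np.float64(-0.0))]
MOVE dx dy dz [-0.     0.002  0.   ] then 2 zero rows
```

Emit:
drive_tool([
  {"dx": 0, "dy": 0, "dz": 0, "wx": 0, "wy": 0, "wz": 0},
  {"dx": 0, "dy": 0, "dz": 0, "wx": 0, "wy": 0, "wz": 0},
  {"dx": 0, "dy": 0, "dz": 0, "wx": 0, "wy": 0, "wz": 0},
  {"dx": 0, "dy": 0, "dz": 0, "wx": 0, "wy": 0, "wz": 0},
  {"dx": 0, "dy": 0, "dz": 0, "wx": 0, "wy": 0, "wz": 0},
])

```text
time: 14.52
position: [0.4733, 0.0691, 0.381]
ee_rot: [0.051, 0.999, 0.0, 0.0]
force: [3.6, -2.0, 4.9]
gripper_width: 0.0352
gripper_force: 12.0
```

```bash
python3 ctl.py run 0.005
```

```text
t 14.517 th 0.0080 res 0.99 n [115, 140] lever -0.0022 r 0.1500 x -0.0650 grip 12.0 w 0.0352
x [ 0.008   0.      0.0825 -0.0003] inn 0.0001 sd [0.0058 0.035  0.0108 0.0018] u [-0.006  0.001 -0.001 -0.    -0.   ]
pred [(np.float64(0.008), np.float64(-0.005)), (np.float64(0.006), np.float64(-0.004)), (np.float64(0.005), np.float64(-0.001)), (np.float64(0.005), np.float64(-0.0))]
MOVE dx dy dz [-0.     0.003  0.   ] then 2 zero rows
```

Emit:
drive_tool([
  {"dx": 0, "dy": 0, "dz": 0, "wx": 0, "wy": 0, "wz": 0},
  {"dx": 0, "dy": 0, "dz": 0, "wx": 0, "wy": 0, "wz": 0},
  {"dx": 0, "dy": 0, "dz": 0, "wx": 0, "wy": 0, "wz": 0},
  {"dx": 0, "dy": 0, "dz": 0, "wx": 0, "wy": 0, "wz": 0},
])

```text
time: 14.9
position: [0.4733, 0.0691, 0.381]
ee_rot: [0.051, 0.999, 0.0, 0.0]
force: [4.3, -1.5, 5.3]
gripper_width: 0.0351
gripper_force: 12.0
```

```bash
python3 ctl.py run 0.3
```

```text
t 14.900 th 0.0080 res 0.98 n [114, 140] lever -0.0022 r 0.1500 x -0.0651 grip 12.0 w 0.0351
x [ 0.008  -0.0001  0.0825 -0.0003] inn -0.0 sd [0.0058 0.0354 0.0109 0.0018] u [ 0.173 -0.114 -0.056 -0.099 -0.279]
pred [(np.float64(0.032), np.float64(0.256)), (np.float64(0.131), np.float64(0.252)), (np.float64(0.189), np.float64(0.192)), (np.float64(0.251), np.float64(0.21))]
MOVE dx dy dz [-0.    -0.131  0.011] then 2 zero rows
```

```bash
sed -i 's/rate=.2$/rate=.13/' ctl.py; python3 ctl.py run 0.3
```

```text
t 14.950 th 0.0081 res 0.98 n [117, 140] lever -0.0022 r 0.1500 x -0.0651 grip 12.0 w 0.0354
x [ 0.0081  0.0002  0.0825 -0.0003] inn 0.0001 sd [0.0046 0.0406 0.0109 0.0021] u [ 0.111 -0.073 -0.044 -0.064 -0.088]
pred [(np.float64(0.023), np.float64(0.166)), (np.float64(0.088), np.float64(0.166)), (np.float64(0.126), np.float64(0.119)), (np.float64(0.164), np.float64(0.127))]
MOVE dx dy dz [-0.    -0.085  0.005] then 2 zero rows
```

Emit:
drive_tool([
  {"dx": 0, "dy": -0.08, "dz": 0.005, "wx": 0, "wy": 0, "wz": 0},
  {"dx": 0, "dy": 0, "dz": 0, "wx": 0, "wy": 0, "wz": 0},
  {"dx": 0, "dy": 0, "dz": 0, "wx": 0, "wy": 0, "wz": 0},
])

```text
time: 15.25
position: [0.4709, 0.0533, 0.3795]
ee_rot: [0.051, 0.999, 0.0, -0.001]
force: [1.7, -1.1, 4.8]
gripper_width: 0.035
gripper_force: 12.0
```

```bash
python3 ctl.py run 0.3
```

```text
t 15.250 th 0.0182 res 0.91 n [120, 138] lever 0.1047 r 0.1494 x -0.0658 grip 12.0 w 0.0350
x [ 0.0187  0.1436  0.0825 -0.0006] inn -0.0042 sd [0.0056 0.0373 0.0109 0.0021] u [-0.085  0.001 -0.048 -0.075 -0.088]
pred [(np.float64(0.073), np.float64(0.112)), (np.float64(0.096), np.float64(0.102)), (np.float64(0.135), np.float64(0.134)), (np.float64(0.175), np.float64(0.128))]
MOVE dx dy dz [-0.004  0.14  -0.004] then 2 zero rows
```

Emit:
drive_tool([
  {"dx": -0.004, "dy": 0.12, "dz": -0.005, "wx": 0, "wy": 0, "wz": 0},
  {"dx": 0, "dy": 0, "dz": 0, "wx": 0, "wy": 0, "wz": 0},
  {"dx": 0, "dy": 0, "dz": 0, "wx": 0, "wy": 0, "wz": 0},
])

```text
time: 15.55
position: [0.4741, 0.0789, 0.3803]
ee_rot: [0.049, 0.999, 0.0, -0.001]
force: [-0.7, 2.6, 4.6]
gripper_width: 0.0349
gripper_force: 12.0
```

```bash
python3 ctl.py run 0.3
```

```text
t 15.550 th 0.0768 res 1.14 n [117, 137] lever -0.0682 r 0.1496 x -0.0652 grip 12.0 w 0.0349
x [ 0.0766  0.1423  0.0826 -0.0005] inn 0.0019 sd [0.0057 0.0378 0.011  0.0021] u [-0.013 -0.069 -0.082 -0.104 -0.123]
pred [(np.float64(0.111), np.float64(0.13)), (np.float64(0.155), np.float64(0.136)), (np.float64(0.194), np.float64(0.127)), (np.float64(0.233), np.float64(0.127))]
MOVE dx dy dz [-0.001 -0.038 -0.003] then 2 zero rows
```

Emit:
drive_tool([
  {"dx": -0.001, "dy": -0.035, "dz": -0.003, "wx": 0, "wy": 0, "wz": 0},
  {"dx": 0, "dy": 0, "dz": 0, "wx": 0, "wy": 0, "wz": 0},
  {"dx": 0, "dy": 0, "dz": 0, "wx": 0, "wy": 0, "wz": 0},
])

```text
time: 15.85
position: [0.4732, 0.0694, 0.3809]
ee_rot: [0.051, 0.999, -0.0, -0.001]
force: [-2.0, 1.2, 3.4]
gripper_width: 0.0347
gripper_force: 12.0
```

```bash
python3 ctl.py run 0.3
```

```text
t 15.850 th 0.1067 res 1.23 n [119, 134] lever -0.0046 r 0.1499 x -0.0651 grip 12.0 w 0.0347
x [ 0.1072  0.127   0.082  -0.0008] inn -0.0054 sd [0.0057 0.0381 0.0108 0.002 ] u [-0.073 -0.067 -0.097 -0.115 -0.115]
pred [(np.float64(0.15), np.float64(0.125)), (np.float64(0.185), np.float64(0.122)), (np.float64(0.224), np.float64(0.128)), (np.float64(0.263), np.float64(0.13))]
MOVE dx dy dz [-0.001  0.05   0.001] then 2 zero rows
```

Emit:
drive_tool([
  {"dx": -0.001, "dy": 0.05, "dz": 0.001, "wx": 0, "wy": 0, "wz": 0},
  {"dx": 0, "dy": 0, "dz": 0, "wx": 0, "wy": 0, "wz": 0},
  {"dx": 0, "dy": 0, "dz": 0, "wx": 0, "wy": 0, "wz": 0},
])

```text
time: 16.15
position: [0.4749, 0.08, 0.3805]
ee_rot: [0.051, 0.999, -0.001, -0.001]
force: [-2.4, 0.1, 1.6]
gripper_width: 0.0353
gripper_force: 12.0
```

```bash
python3 ctl.py run 0.3
```

```text
t 16.150 th 0.1486 res 1.30 n [115, 133] lever -0.0756 r 0.1499 x -0.0646 grip 12.0 w 0.0353
x [ 0.1487  0.1182  0.0819 -0.0009] inn -0.0008 sd [0.0057 0.038  0.0105 0.0021] u [-0.052 -0.107 -0.116 -0.116 -0.116]
pred [(np.float64(0.183), np.float64(0.134)), (np.float64(0.227), np.float64(0.135)), (np.float64(0.266), np.float64(0.127)), (np.float64(0.3), np.float64(0.0))]
MOVE dx dy dz [ 0.002 -0.017 -0.002] then 2 zero rows
```

Emit:
drive_tool([
  {"dx": 0.002, "dy": -0.015, "dz": -0.002, "wx": 0, "wy": 0, "wz": 0},
  {"dx": 0, "dy": 0, "dz": 0, "wx": 0, "wy": 0, "wz": 0},
  {"dx": 0, "dy": 0, "dz": 0, "wx": 0, "wy": 0, "wz": 0},
])

```text
time: 16.45
position: [0.4744, 0.0769, 0.3809]
ee_rot: [0.051, 0.999, -0.0, -0.0]
force: [0.4, 1.1, -5.6]
gripper_width: 0.0353
gripper_force: 12.0
```

```bash
python3 ctl.py run 0.3
```

```text
t 16.450 th 0.1804 res 1.35 n [120, 130] lever -0.0550 r 0.1501 x -0.0647 grip 12.0 w 0.0353
x [ 0.1806  0.1222  0.0815 -0.001 ] inn -0.0024 sd [0.0057 0.038  0.0101 0.0022] u [-0.099 -0.108 -0.108 -0.108 -0.108]
pred [(np.float64(0.221), np.float64(0.126)), (np.float64(0.258), np.float64(0.128)), (np.float64(0.3), np.float64(0.0)), (np.float64(0.3), np.float64(0.0))]
MOVE dx dy dz [0.001 0.033 0.003] then 2 zero rows
```

Emit:
drive_tool([
  {"dx": 0.001, "dy": 0.033, "dz": 0.003, "wx": 0, "wy": 0, "wz": 0},
  {"dx": 0, "dy": 0, "dz": 0, "wx": 0, "wy": 0, "wz": 0},
  {"dx": 0, "dy": 0, "dz": 0, "wx": 0, "wy": 0, "wz": 0},
])

```text
time: 16.75
position: [0.4752, 0.084, 0.3809]
ee_rot: [0.051, 0.999, -0.0, -0.0]
force: [0.3, -0.5, -1.1]
gripper_width: 0.0351
gripper_force: 12.0
```

```bash
python3 ctl.py run 0.3
```

```text
t 16.750 th 0.2243 res 1.48 n [122, 125] lever -0.1024 r 0.1507 x -0.0647 grip 12.0 w 0.0351
x [ 0.2239  0.1337  0.0821 -0.0008] inn 0.004 sd [0.0057 0.0379 0.0097 0.0024] u [-0.117 -0.117 -0.117 -0.117 -0.117]
pred [(np.float64(0.263), np.float64(0.127)), (np.float64(0.3), np.float64(0.0)), (np.float64(0.3), np.float64(0.0)), (np.float64(0.3), np.float64(0.0))]
MOVE dx dy dz [0.001 0.011 0.004] then 2 zero rows
```

Emit:
drive_tool([
  {"dx": 0.001, "dy": 0.012, "dz": 0.004, "wx": 0, "wy": 0, "wz": 0},
  {"dx": 0, "dy": 0, "dz": 0, "wx": 0, "wy": 0, "wz": 0},
  {"dx": 0, "dy": 0, "dz": 0, "wx": 0, "wy": 0, "wz": 0},
])

```text
time: 17.05
position: [0.4754, 0.0862, 0.3803]
ee_rot: [0.051, 0.999, 0.0, 0.0]
force: [0.1, -2.6, 0.6]
gripper_width: 0.0354
gripper_force: 12.0
```

```bash
python3 ctl.py run 0.3
```

```text
t 17.050 th 0.2660 res 1.50 n [122, 122] lever -0.1173 r 0.1504 x -0.0647 grip 12.0 w 0.0354
x [ 0.2656  0.136   0.0826 -0.0007] inn 0.0031 sd [0.0057 0.038  0.0093 0.0026] u [-0.119 -0.119 -0.119 -0.119 -0.119]
pred [(np.float64(0.3), np.float64(0.0)), (np.float64(0.3), np.float64(0.0)), (np.float64(0.3), np.float64(0.0)), (np.float64(0.3), np.float64(0.0))]
MOVE dx dy dz [0.001 0.001 0.002] then 2 zero rows
```

Landing now. I'll hold the lever for 5 rows, then look.

Emit:
drive_tool([
  {"dx": 0, "dy": 0, "dz": 0, "wx": 0, "wy": 0, "wz": 0},
  {"dx": 0, "dy": 0, "dz": 0, "wx": 0, "wy": 0, "wz": 0},
  {"dx": 0, "dy": 0, "dz": 0, "wx": 0, "wy": 0, "wz": 0},
  {"dx": 0, "dy": 0, "dz": 0, "wx": 0, "wy": 0, "wz": 0},
  {"dx": 0, "dy": 0, "dz": 0, "wx": 0, "wy": 0, "wz": 0},
])

```text
time: 17.52
position: [0.4754, 0.0862, 0.3803]
ee_rot: [0.051, 0.999, 0.0, 0.0]
force: [-0.4, -2.0, 3.2]
gripper_width: 0.0348
gripper_force: 12.0
```

```bash
python3 ctl.py look 0 .1 .2 .3
```

```text
t 17.517 th 0.3226 res 1.66 n [116, 124] lever -0.1173 r 0.1503 x -0.0647 grip 12.0 w 0.0348
0 [ 0.001 -0.088 -0.004]
.1 [ 0.001 -0.163  0.   ]
.2 [ 0.001 -0.237  0.011]
.3 [ 0.001 -0.31   0.03 ]
```

Emit:
drive_tool([
  {"dx": 0, "dy": -0.088, "dz": -0.004, "wx": 0, "wy": 0, "wz": 0},
  {"dx": 0, "dy": -0.075, "dz": 0.004, "wx": 0, "wy": 0, "wz": 0},
  {"dx": 0, "dy": -0.074, "dz": 0.011, "wx": 0, "wy": 0, "wz": 0},
  {"dx": 0, "dy": -0.073, "dz": 0.019, "wx": 0, "wy": 0, "wz": 0},
  {"dx": 0, "dy": 0, "dz": 0, "wx": 0, "wy": 0, "wz": 0},
])

```text
time: 17.98
position: [0.4689, 0.0231, 0.3739]
ee_rot: [0.052, 0.999, 0.001, 0.001]
force: [0.3, -1.9, 1.0]
gripper_width: 0.0352
gripper_force: 12.0
```

```bash
python3 ctl.py look .3
```

```text
t 17.983 th 0.3194 res 1.64 n [116, 127] lever 0.3106 r 0.1501 x -0.0648 grip 12.0 w 0.0352
.3 [ 0.001  0.004 -0.001]
```

Emit:
drive_tool([
  {"dx": 0, "dy": 0, "dz": 0, "wx": 0, "wy": 0, "wz": 0},
  {"dx": 0, "dy": 0, "dz": 0, "wx": 0, "wy": 0, "wz": 0},
  {"dx": 0, "dy": 0, "dz": 0, "wx": 0, "wy": 0, "wz": 0},
  {"dx": 0, "dy": 0, "dz": 0, "wx": 0, "wy": 0, "wz": 0},
  {"dx": 0, "dy": 0, "dz": 0, "wx": 0, "wy": 0, "wz": 0},
], claw=0)

```text
time: 18.45
position: [0.4688, 0.0252, 0.3739]
ee_rot: [0.05, 0.999, 0.0, -0.0]
force: [0.1, -1.1, -0.7]
gripper_width: 0.0648
gripper_force: 0.0
```

Emit:
drive_tool([
  {"dx": 0, "dy": 0, "dz": 0, "wx": 0, "wy": 0, "wz": 0},
  {"dx": 0, "dy": 0, "dz": 0, "wx": 0, "wy": 0, "wz": 0},
  {"dx": 0, "dy": 0, "dz": 0, "wx": 0, "wy": 0, "wz": 0},
  {"dx": 0, "dy": 0, "dz": 0, "wx": 0, "wy": 0, "wz": 0},
])

```text
time: 18.78
position: [0.4688, 0.0246, 0.3741]
ee_rot: [0.051, 0.999, 0.0, -0.0]
force: [0.1, -0.9, 0.3]
gripper_width: 0.0876
gripper_force: 0.0
```

Emit:
drive_tool([
  {"dx": 0, "dy": 0, "dz": -0.15, "wx": 0, "wy": 0, "wz": 0},
  {"dx": 0, "dy": 0, "dz": -0.15, "wx": 0, "wy": 0, "wz": 0},
  {"dx": 0, "dy": 0, "dz": -0.15, "wx": 0, "wy": 0, "wz": 0},
  {"dx": 0, "dy": 0, "dz": -0.1, "wx": 0, "wy": 0, "wz": 0},
  {"dx": 0, "dy": 0, "dz": 0, "wx": 0, "wy": 0, "wz": 0},
])

```text
time: 19.2
position: [0.4702, 0.0245, 0.4883]
ee_rot: [0.051, 0.999, 0.001, 0.003]
force: [0.5, -0.1, 0.2]
gripper_width: 0.0876
gripper_force: 0.0
```

Emit:
drive_tool([
  {"dx": 0, "dy": 0, "dz": 0, "wx": 0, "wy": 0, "wz": 0},
  {"dx": 0, "dy": 0, "dz": 0, "wx": 0, "wy": 0, "wz": 0},
  {"dx": 0, "dy": 0, "dz": 0, "wx": 0, "wy": 0, "wz": 0},
  {"dx": 0, "dy": 0, "dz": 0, "wx": 0, "wy": 0, "wz": 0},
  {"dx": 0, "dy": 0, "dz": 0, "wx": 0, "wy": 0, "wz": 0},
])

```text
time: 19.62
position: [0.4686, 0.0246, 0.4831]
ee_rot: [0.051, 0.999, -0.0, -0.001]
force: [0.2, -0.0, 0.7]
gripper_width: 0.0879
gripper_force: 0.0
```

```bash
python3 ctl.py look; python3 -c "
from h import *
cv2.imwrite('pics/z.png',cv2.resize(np.load('last.npz')['i'][80:240,180:340],(600,600),interpolation=cv2.INTER_CUBIC))"
```

```text
t 19.617 th 0.3204 res 1.62 n [118, 126] lever 0.1744 r 0.2560 x -0.0652 grip 0.0 w 0.0879
```

View pics/z.png

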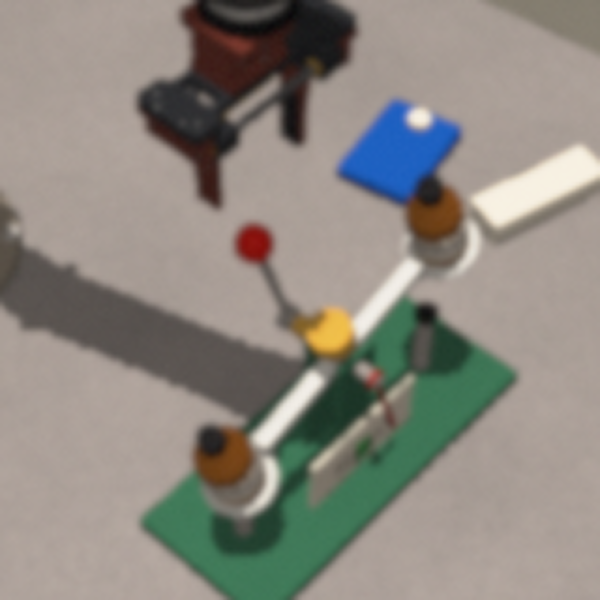

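The beam lies on the blue rest with the bottle at (225,470) down. The lever leans to blue with its knob free at (254,243), and the gripper is clear.

```bash
python3 -c "
from bench import hand_in
print(hand_in())"
```

```text
the job is handed in; nothing more can be done
None
```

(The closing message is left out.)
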